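# Uncover and load the filter docks of a gas-exchange bench

## Task

Get the filter docks ready for the next measurement: first clear away every black dust cover lying on a dock and put it in the grey tray. Then set every filter cartridge fully home in the dock of its own colour, and finish with all three locking levers swung fully shut, also over a dock that stays empty. Leave the other things on the bench where they are.

Things in the scene. Friction and masses are not known exactly. Their poses are not given: they have to be found in the camera images.
- cartridge_orange: Loose filter cartridge, upright block 80 (its x) x 44 (its y) x 60 mm tall, 0.25 kg, white with orange middle band and orange label on top; origin at the centre of its underside, z up. Either way round fits. Absent from some starts (then None).
- cover_orange: Black dust cover lying on the orange dock (absent from some starts, then None): plate 96 (its x) x 64 x 5 mm, below it a foot 70 x 34 x 8 mm, loose in the pocket, on top a yellow grip ridge 60 (x) x 14 (y) x 24 mm high. Origin: centre of the foot's underside; plate 8 to 13, ridge 13 to 37 mm above it. 0.07 kg. Covers look alike.
- dock_orange_floor (a point): Centre of the pocket floor of the fixed orange plastic dock; x along the pocket's length towards the pivot, z up. Floor 12 mm above the bench; pocket 86 (x) x 50 (y) mm, 33 mm deep, 4 mm chamfer at its mouth; dock 104 x 72 mm, top 45 mm above the bench. A cartridge fully home stands 27 mm out of the dock.
- pivot_orange (a point): Pivot of the orange dock's locking lever (vertical axis), 62 mm along +x from the pocket's centre and 76 mm above the bench; axes as the dock's.
- lever_orange (a joint): orange dock's lever, rad: flat steel arm 16 mm wide, 76 to 86 mm above the bench, swinging level about its pivot. 0 = shut (stop; arm along the dock's -x over the pocket, 4 mm above a cartridge fully home); grows as it swings out towards the dock's +y, stop at 1.8. Stays where left (friction 0.04 N m). Below about 1.3 it overhangs the pocket or dust cover.
- knob_orange (a point): Top centre of the round red upright knob on that lever, 16 mm diameter, standing free for 30 mm above the arm (86 to 116 mm above the bench), 68 mm from the pivot.
- cartridge_blue: Loose filter cartridge, upright block 80 (its x) x 44 (its y) x 60 mm tall, 0.25 kg, white with blue middle band and blue label on top; origin at the centre of its underside, z up. Either way round fits. Absent from some starts (then None).
- cover_blue: Black dust cover lying on the blue dock (absent from some starts, then None): plate 96 (its x) x 64 x 5 mm, below it a foot 70 x 34 x 8 mm, loose in the pocket, on top a yellow grip ridge 60 (x) x 14 (y) x 24 mm high. Origin: centre of the foot's underside; plate 8 to 13, ridge 13 to 37 mm above it. 0.07 kg. Covers look alike.
- dock_blue_floor (a point): Centre of the pocket floor of the fixed blue plastic dock; x along the pocket's length towards the pivot, z up. Floor 12 mm above the bench; pocket 86 (x) x 50 (y) mm, 33 mm deep, 4 mm chamfer at its mouth; dock 104 x 72 mm, top 45 mm above the bench. A cartridge fully home stands 27 mm out of the dock.
- pivot_blue (a point): Pivot of the blue dock's locking lever (vertical axis), 62 mm along +x from the pocket's centre and 76 mm above the bench; axes as the dock's.
- lever_blue (a joint): blue dock's lever, rad: flat steel arm 16 mm wide, 76 to 86 mm above the bench, swinging level about its pivot. 0 = shut (stop; arm along the dock's -x over the pocket, 4 mm above a cartridge fully home); grows as it swings out towards the dock's +y, stop at 1.8. Stays where left (friction 0.04 N m). Below about 1.3 it overhangs the pocket or dust cover.
- knob_blue (a point): Top centre of the round red upright knob on that lever, 16 mm diameter, standing free for 30 mm above the arm (86 to 116 mm above the bench), 68 mm from the pivot.
- cartridge_green: Loose filter cartridge, upright block 80 (its x) x 44 (its y) x 60 mm tall, 0.25 kg, white with green middle band and green label on top; origin at the centre of its underside, z up. Either way round fits. Absent from some starts (then None).
- cover_green: Black dust cover lying on the green dock (absent from some starts, then None): plate 96 (its x) x 64 x 5 mm, below it a foot 70 x 34 x 8 mm, loose in the pocket, on top a yellow grip ridge 60 (x) x 14 (y) x 24 mm high. Origin: centre of the foot's underside; plate 8 to 13, ridge 13 to 37 mm above it. 0.07 kg. Covers look alike.
- dock_green_floor (a point): Centre of the pocket floor of the fixed green plastic dock; x along the pocket's length towards the pivot, z up. Floor 12 mm above the bench; pocket 86 (x) x 50 (y) mm, 33 mm deep, 4 mm chamfer at its mouth; dock 104 x 72 mm, top 45 mm above the bench. A cartridge fully home stands 27 mm out of the dock.
- pivot_green (a point): Pivot of the green dock's locking lever (vertical axis), 62 mm along +x from the pocket's centre and 76 mm above the bench; axes as the dock's.
- lever_green (a joint): green dock's lever, rad: flat steel arm 16 mm wide, 76 to 86 mm above the bench, swinging level about its pivot. 0 = shut (stop; arm along the dock's -x over the pocket, 4 mm above a cartridge fully home); grows as it swings out towards the dock's +y, stop at 1.8. Stays where left (friction 0.04 N m). Below about 1.3 it overhangs the pocket or dust cover.
- knob_green (a point): Top centre of the round red upright knob on that lever, 16 mm diameter, standing free for 30 mm above the arm (86 to 116 mm above the bench), 68 mm from the pivot.
- tray: Fixed open grey tray 170 (x) x 260 (y) mm, walls 5 mm thick and 35 mm high, floor 5 mm thick; origin under its centre, on the bench.
- planter: Bystander: yellow planter 66 mm square, 60 mm high, with green leaves; origin under its centre.
- jar: Bystander: jar, 60 mm diameter, 85 mm high; origin under its centre.
- mug: Bystander: blue mug, 76 mm diameter, 90 mm high; origin under its centre.
- screwdriver: Bystander: screwdriver lying on the bench along its x.
- valve_box: Bystander: white box 100 x 60 x 35 mm; origin under its centre.

How it is judged:
By the outcome, as a careful person would: the job done as asked, in the order asked, and still so for the second after the job is handed in, with the robot touching nothing.
Of cartridge_orange, cartridge_blue, cartridge_green only 2 to 3 are there at a start; the rules pass over those that are not, and their reading is None.
Of cover_orange, cover_blue, cover_green only 2 to 3 are there at a start; the rules pass over those that are not, and their reading is None.
At some moment in a run one of cartridge_orange, cartridge_blue, cartridge_green may be knocked a few centimetres aside while the robot is not near it.
It also fails if it takes over 210 s, if anything falls off the work surface, if the arm or the gripper's body presses on something with over 40 N, if the wrist force passes 120 N, or if a joint passes its speed limit or range.

## Robot

A 7-joint arm with a two-finger parallel gripper is mounted at the origin on the work surface. World frame = base frame: x ahead of the robot, y to its left, z up, the work surface at z = 0. Lengths are in m, angles in rad, forces in N, time in s.
With the tool pointing down it reaches from about 0.425 to 0.925 m from the base axis. Payload 6.8 kg.
Tool frame: the origin (TCP) lies at the very end of the fingers, on their centre line; the grasp point (between the pads) lies 19 mm behind it (hold_point_z is the distance from the TCP to the grasp point, in m); z points along the fingers, y is the direction in which the jaws open and shut (so a half turn about z gives the same grasp; the last joint's range is limited). The gripper opens to 85 mm and grips with 20 to 120 N. Pads are 22 mm wide; open, the fingers measure 114 mm over their backs; the gripper's body (76 mm by 85 mm) begins 54 mm behind the grasp point. The pads swing forward as they close: fully open they stand 13 mm farther back than shut.
Start: joints at [1.075, 0.477, 0.022, 1.555, -0.011, 1.109, -0.083], TCP at [0.255, -0.625, 0.231] pointing down, gripper open.
Joint ranges: [-2.96, 2.96], [-0.34, 2.1], [-1.41, 1.46], [0.24, 2.44], [-1.37, 4.51], [0.17, 1.92], [-2.96, 2.96]. Speed limits (rad/s): [2.39, 2.39, 3.14, 3.14, 3.14, 3.14, 3.14].

## Interface

Orientations are given as a unit quaternion [w, x, y, z].
In Python, from station import get_obs, read_camera, calibration, hand_in, regions_of, hold_point_z gives the robot as it stands.
- The arm moves only by the tool send_rows, never from a script. Its argument "motion" is text: rows parted by semicolons, each of 7 numbers parted by spaces: the shift along the world's x, y, z in cm, then the turn, a rotation vector about the world's x, y, z in degrees, then the closure, from 0 (fully open) to 1 (shut). In form: dx dy dz rx ry rz fingers; .... A call has 1 to 20 rows; each row shifts and turns the pose as measured when the row begins; what a row does not reach is not made up. A row lasts 1/12 s, in which the tool goes at most 41.7 mm and 7.16 degrees, less where a joint would pass 70% of its speed; a pose out of reach is approached as far as the arm can. A call is refused whole if a number of a shift passes 4.17 or a number of a turn 7.16, either way. A call with a gripper value outside its range is refused whole. The fingers move at their own pace and stop on an object; "newtons" is the grip in N (left out, the last holds). Time passes only in rows, so rows that do not move let the fingers close. It gives the time, the measured TCP pose, the force and the opening at its end, in the units of the state.
- get_obs(): the state, without advancing time (a new reading comes with each control period).
- read_camera(name): name is "side" or "top"; returns the picture (400x640x3 uint8, red, green, blue); there is no depth.
- calibration(name): a dict with "mtx" (3x3 intrinsics, pixels), "k1" (the pictures are not rectified: a ray, as slopes to the right and down, at radius r is drawn at 1 + k1 r^2 times it, then the intrinsics apply), "R" (3x3) and "t" (3): a world point X has camera coordinates R X + t. Camera axes: x right, y down, z forward; pixel columns grow to the right and rows downward; lengths in m; the calibration is good to about 2 mm. A picture is of the moment at which its call begins. calibration takes no time and is no camera call.
- hand_in(): hands the job in, once; it reports no verdict.
Trained networks look in the newest picture that a camera, given by its name, has taken for a name from the list of things; names that differ only in an ending like _2 or _b are one class to them, and where a whole thing is asked for, a point or a joint stands for the part that bears it (a point fixed in the world has none). Each returns a list of dicts, best first, with "conf" (0 to 1); they miss things now and then, are a little off and sometimes report something else, mostly with a low value. They report only what shows in the picture. A call takes as long as a camera call.
- regions_of(thing, camera): "region" (400x640 bool, what is visible of it) and "point" ([column, row] in pixels, amid what is visible of it).
The state is a dict: "t": time; "q": joint angles; "joint_vel": joint speeds; "joint_torque": joint torques, N m; "eef_pos": TCP position; "tool_rot": TCP orientation; "contact_force": force on the tool from outside, world axes, zero at the start; "torque": the same for the moment, N m; "gripper_width": opening from 0.0 (shut) to 1.0 (fully open).
Only numpy, scipy, OpenCV 4.12 (cv2) and the standard library are available. Lean on these libraries where they do the work, as an engineer would, in place of code of your own. Each camera call takes 0.05 s, during which the arm holds its last target.

## Working session

There is one attempt and no reset: what is moved stays moved. The work goes in short steps, Python scripts to look and compute and a tool call to move; the robot and the scene stay as the last step left them, time stands still between calls to the robot, and variables do not carry over. Pictures are saved under pics/ and viewed, and the job is handed in when it is done.

Besides the shell and the picture viewer there is one more tool, called as name(argument=value, ...) on one line, values as JSON. send_rows: Moves the arm, as the interface text tells. Its arguments: {"type":"object","properties":{"motion":{"type":"string"},"newtons":{"type":"number"}},"required":["motion"]}

```bash
ls; mkdir -p pics
python3 - <<'E'
from station import *
import cv2,numpy as np
print(get_obs()); print(hold_point_z)
for n in ["top","side"]:
    im=read_camera(n); cv2.imwrite(f"pics/{n}0.png",im[:,:,::-1]); print(n,calibration(n))
E
```

```text
pics
{'t': 0.0, 'q': array([ 1.0749065 ,  0.47780855,  0.02236122,  1.5564251 , -0.01147835,
        1.10930744, -0.08311439]), 'joint_vel': array([ 1.76309271e-05,  1.99181460e-03,  9.47437302e-04,  5.28136034e-04,
        1.04926553e-03,  2.01253204e-03, -2.04383544e-05]), 'joint_torque': array([-1.33371987e-04, -5.96449900e+01,  1.60761058e+00, -2.81192923e+01,
        1.24613161e-02,  9.38696845e-03,  8.71156203e-06]), 'eef_pos': array([ 0.25499608, -0.62435453,  0.2303316 ]), 'tool_rot': array([-8.73434115e-04,  9.81260981e-01,  1.92681236e-01, -2.55369501e-04]), 'contact_force': array([-0.55654853,  0.28822816,  0.62574924]), 'torque': array([-0.01123802, -0.02073839,  0.02761251]), 'gripper_width': 0.9992376208627884}
0.0187
top {'mtx': array([[431.96740836,   0.        , 323.23057535],
       [  0.        , 431.96740836, 203.00888343],
       [  0.        ,   0.        ,   1.        ]]), 'k1': 0.0034900231250392065, 'R': array([[ 0.00684716, -0.99988985,  0.01316824],
       [-0.99338779, -0.00831064, -0.11450604],
       [ 0.11460286, -0.01229713, -0.99333527]]), 't': array([-0.05359254,  0.59444042,  1.27642122])}
side {'mtx': array([[450.91210611,   0.        , 322.11500353],
       [  0.        , 450.91210611, 201.36142846],
       [  0.        ,   0.        ,   1.        ]]), 'k1': -0.11848109153336735, 'R': array([[-0.97482738, -0.22241512,  0.01559132],
       [-0.15111807,  0.60768331, -0.77966937],
       [ 0.16393567, -0.76239918, -0.62599728]]), 't': array([0.57208966, 0.17528386, 1.3338658 ])}
```

View pics/top0.png

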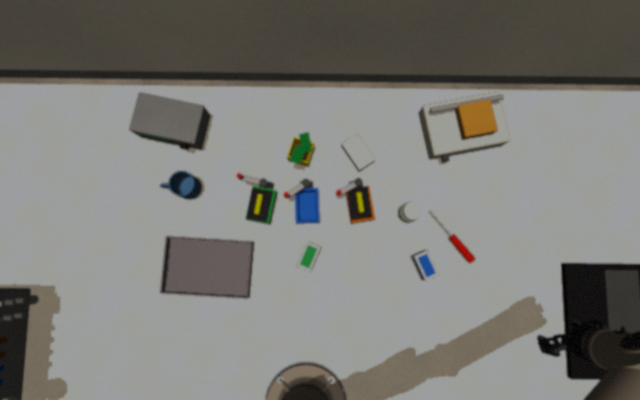

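View pics/side0.png

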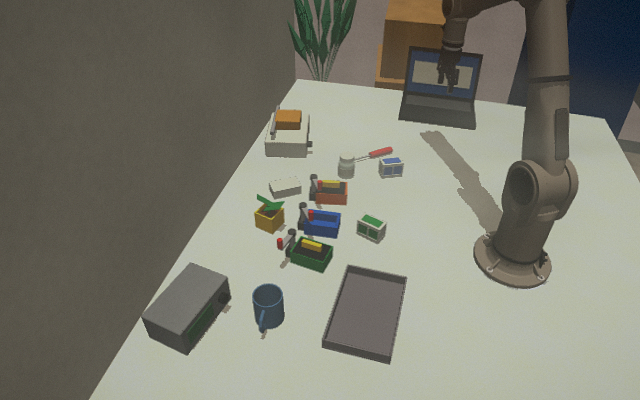

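The top picture shows the docks in a row: green (262,205), blue (307,205) and orange (361,203). Green and orange have covers on. The cartridges are green (310,257) and blue (425,265); I see no orange one. The tray is at (208,267). The blue and orange levers are partly over their docks.

Run:
```python
from station import *
import cv2,numpy as np,pickle
R={}
ims={n:read_camera(n) for n in ["top","side"]}
for c in ["top","side"]:
    big=cv2.resize(ims[c][130:300,150:480] if c=="top" else ims[c][130:370,200:460],None,fx=2.4 if c=="top" else 2.5,fy=2.4 if c=="top" else 2.5,interpolation=cv2.INTER_CUBIC)
    cv2.imwrite(f"pics/{c}_crop.png",big[:,:,::-1])
    for th in ["cartridge_orange","cartridge_blue","cartridge_green","cover_orange","dock_orange_floor","lever_orange","lever_blue","lever_green","knob_orange","pivot_blue","tray","jar","planter","screwdriver","valve_box","mug"]:
        try: r=regions_of(th,c)
        except Exception as e: print(th,e); continue
        R[c,th]=r
        print(c,th,[(round(d['conf'],2),np.round(d['point'],1).tolist(),int(d['region'].sum())) for d in r])
pickle.dump((ims,R),open("r0.pkl","wb"))
```

```text
top cartridge_orange []
top cartridge_blue [(0.75, [423.7, 265.0], 547), (0.69, [306.7, 206.9], 1043)]
top cartridge_green [(0.85, [306.3, 253.8], 347), (0.65, [296.4, 189.4], 191)]
top cover_orange [(0.67, [361.1, 201.7], 673)]
top dock_orange_floor [(0.93, [352.5, 190.7], 436), (0.28, [410.7, 212.4], 381)]
top lever_orange [(0.62, [351.0, 185.5], 161), (0.56, [263.6, 188.3], 433), (0.48, [294.4, 188.7], 201)]
top lever_blue [(0.57, [296.7, 189.3], 176), (0.46, [348.5, 184.8], 160), (0.43, [461.8, 248.5], 285)]
top lever_green [(0.61, [254.2, 178.3], 140)]
top knob_orange []
top pivot_blue [(0.66, [305.0, 204.5], 1026), (0.56, [254.4, 183.1], 188)]
top tray [(0.69, [205.0, 266.8], 5107)]
top jar [(0.65, [409.1, 213.7], 408)]
top planter [(0.94, [301.4, 149.1], 616)]
top screwdriver [(0.75, [458.0, 242.6], 387)]
top valve_box [(0.73, [360.4, 152.0], 641)]
top mug []
side cartridge_orange []
side cartridge_blue [(0.9, [391.4, 169.8], 460)]
side cartridge_green [(0.87, [372.8, 228.3], 636), (0.32, [365.2, 316.5], 5844)]
side cover_orange [(0.66, [333.1, 188.6], 280)]
side dock_orange_floor [(0.56, [320.9, 192.3], 586)]
side lever_orange [(0.6, [313.8, 183.0], 147), (0.45, [310.0, 209.1], 198)]
side lever_blue [(0.69, [304.2, 206.9], 133)]
side lever_green [(0.7, [285.5, 240.6], 185)]
side knob_orange [(0.64, [317.2, 184.5], 145), (0.58, [295.4, 255.3], 805)]
side pivot_blue [(0.81, [320.8, 227.1], 1090)]
side tray [(0.62, [365.3, 314.0], 5835)]
side jar [(0.61, [345.1, 164.5], 417), (0.37, [332.6, 186.7], 293), (0.18, [266.1, 305.2], 1288)]
side planter [(0.68, [268.4, 214.5], 847), (0.39, [313.0, 182.1], 95)]
side screwdriver []
side valve_box [(0.88, [284.8, 185.4], 534), (0.41, [370.8, 228.1], 639)]
side mug [(0.57, [267.1, 306.6], 1241), (0.35, [316.7, 222.4], 1109)]
```

View pics/top_crop.png

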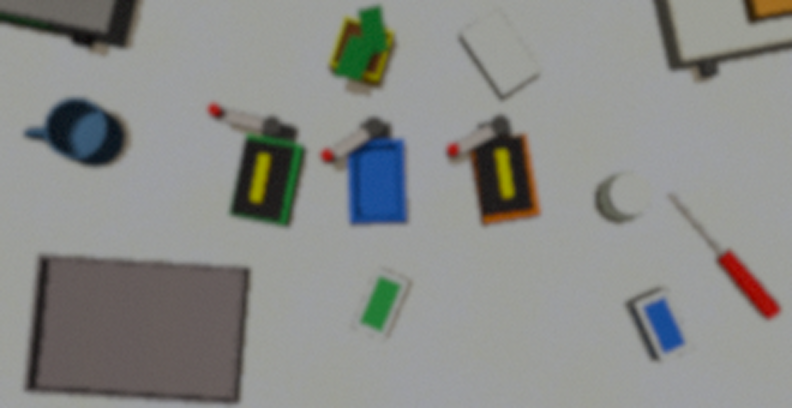

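View pics/side_crop.png

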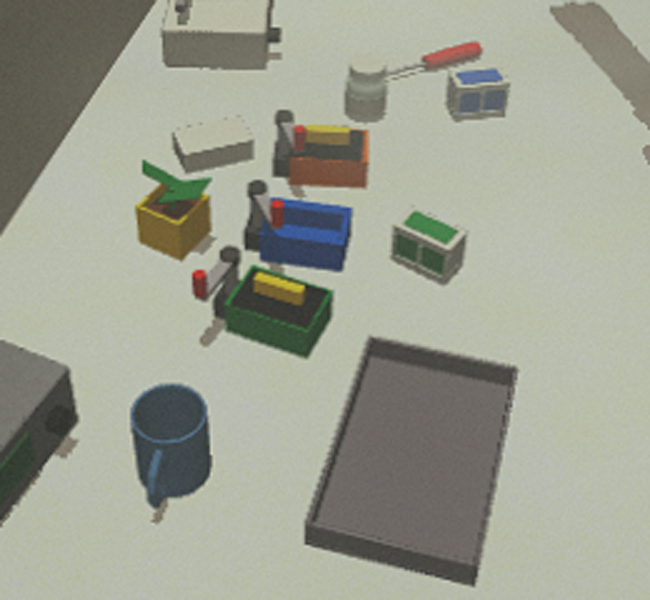

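```bash
cat > lib.py <<'E'
from station import *
import cv2,numpy as np
from scipy.optimize import minimize
C={n:calibration(n) for n in ["top","side"]}
def proj(c,P):
    K=C[c]; X=np.atleast_2d(P)@K['R'].T+K['t']; s=X[:,:2]/X[:,2:]
    s=s*(1+K['k1']*(s**2).sum(1,keepdims=True))
    return s@K['mtx'][:2,:2].T+K['mtx'][:2,2]
def back(c,uv,z):
    K=C[c]; s0=(np.array(uv)-K['mtx'][:2,2])/K['mtx'][0,0]; s=s0.copy()
    for _ in range(10): s=s0/(1+K['k1']*(s@s))
    d=K['R'].T@np.array([s[0],s[1],1]); o=-K['R'].T@K['t']
    return o+d*(z-o[2])/d[2]
def box(p,lx,ly,z0,z1,ox=0,oy=0):
    x,y,a=p; c,s=np.cos(a),np.sin(a)
    L=np.array([[ox+i*lx/2,oy+j*ly/2,z] for i in(-1,1) for j in(-1,1) for z in sorted({z0,z1})])
    return np.c_[x+c*L[:,0]-s*L[:,1],y+s*L[:,0]+c*L[:,1],L[:,2]]
S=4
def render(c,P,roi):
    u0,v0,u1,v1=roi; uv=(proj(c,P)-[u0-.5,v0-.5])*S-.5
    m=np.zeros(((v1-v0)*S,(u1-u0)*S),np.uint8)
    cv2.fillConvexPoly(m,np.round(cv2.convexHull(uv.astype(np.float32))*16).astype(np.int32),255,shift=4)
    m=cv2.resize(m,(u1-u0,v1-v0),interpolation=cv2.INTER_AREA)
    return cv2.GaussianBlur(m.astype(np.float32)/255,(0,0),.9)
def fit(p0,hullfn,obs,step=(.006,.006,.1),n=2):
    """obs: list of (cam,roi,softmask,weight)"""
    def cost(p):
        return sum(((w*(render(c,hullfn(p),r)-m))**2).sum() for c,r,m,w in obs)
    p=np.array(p0,float)
    for k in range(n):
        sim=np.vstack([p]+[p+np.eye(3)[i]*step[i]/(k+1) for i in range(3)])
        r=minimize(cost,p,method='Nelder-Mead',options=dict(initial_simplex=sim,xatol=1e-4,fatol=1e-3)); p=r.x
    return p,r.fun
def roi_of(c,P,pad=6):
    uv=proj(c,P); a=np.floor(uv.min(0)-pad).astype(int); b=np.ceil(uv.max(0)+pad).astype(int)
    return (*np.clip(a,0,[640,400]),*np.clip(b,0,[640,400]))
def masks(im):
    f=im.astype(np.float32); h=cv2.cvtColor(im,cv2.COLOR_RGB2HSV); H,Sa,V=[h[...,i].astype(int) for i in range(3)]
    return dict(yellow=(H>22)&(H<34)&(Sa>140)&(V>90), blue=(H>100)&(H<125)&(Sa>110)&(V>60),
      green=(H>48)&(H<85)&(Sa>100), orange=(H<16)&(Sa>110), red=((H<6)|(H>172))&(Sa>150)&(V>100),
      fg=((Sa>100)|(V<75)))
E
python3 - <<'E'
from lib import *
import pickle
ims,R=pickle.load(open("r0.pkl","rb"))
ov={}
for c in ims:
    M=masks(ims[c])
    for k,m in M.items():
        if k=='fg':continue
        n,l,st,ce=cv2.connectedComponentsWithStats(m.astype(np.uint8))
        print(c,k,[(np.round(ce[i],1).tolist(),int(st[i,4])) for i in range(1,n) if st[i,4]>=6 and 150<ce[i][0]<480 and 120<ce[i][1]<300])
    v=np.where(M['fg'][...,None],ims[c],np.uint8([255,0,255]))
    cr=v[130:300,150:480] if c=="top" else v[130:370,200:460]
    cv2.imwrite(f"pics/{c}_fg.png",cv2.resize(cr,None,fx=2.4,fy=2.4,interpolation=0)[:,:,::-1])
E
```

```text
top yellow [([291.8, 146.3], 33), ([312.0, 145.2], 12), ([307.3, 158.3], 44), ([359.7, 201.7], 111), ([257.8, 203.7], 109)]
top blue [([186.4, 185.5], 237), ([166.8, 185.1], 16), ([306.9, 205.4], 766), ([426.3, 265.2], 183)]
top green [([300.9, 148.7], 321), ([157.3, 138.1], 27), ([268.3, 201.4], 212), ([308.1, 256.0], 170)]
top orange [([296.0, 142.1], 10), ([305.3, 156.3], 7), ([239.1, 175.6], 19), ([366.1, 210.5], 202), ([338.6, 192.1], 19), ([286.0, 194.4], 19), ([347.8, 198.0], 27), ([461.7, 248.5], 239)]
top red [([239.2, 175.5], 11), ([338.4, 192.4], 13), ([286.1, 194.7], 12), ([461.6, 248.5], 203)]
side yellow [([330.8, 181.2], 33), ([263.9, 215.0], 44), ([311.5, 242.5], 69)]
side blue [([326.1, 219.5], 263)]
side green [([269.9, 203.5], 152), ([372.0, 220.3], 107), ([293.1, 247.0], 14), ([328.9, 251.4], 15)]
side orange [([381.3, 150.2], 72), ([319.4, 181.1], 11), ([345.4, 188.4], 25), ([328.9, 198.8], 248), ([310.4, 214.8], 40), ([279.2, 242.6], 47)]
side red [([319.5, 181.3], 6), ([310.5, 211.2], 10), ([279.1, 239.6], 15)]
```

View pics/top_fg.png

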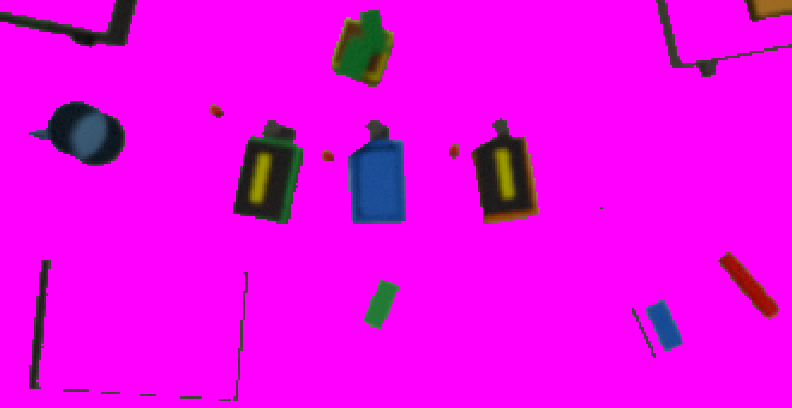

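View pics/side_fg.png

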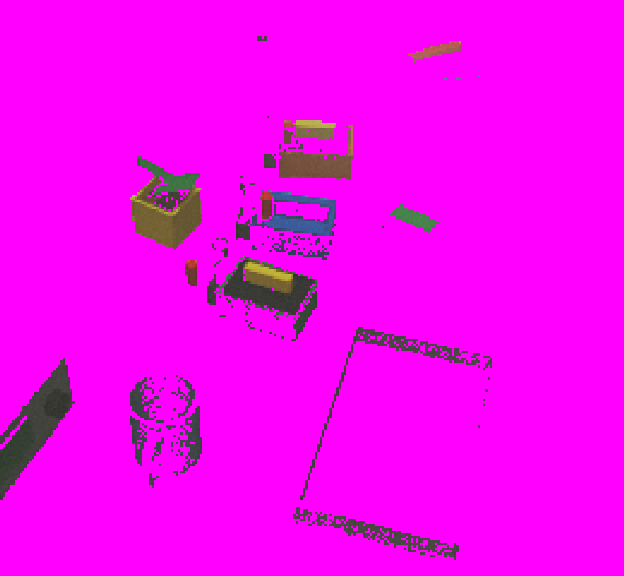

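```bash
cat > fits.py <<'E'
from lib import *
def fitlabel(M,uv,z,a0,lx,ly,cams=('top',)):
    x,y,_=back('top',uv,z)
    best=None
    for L in lx:
        for W in ly:
            f=lambda p:box(p,L,W,z,z)
            r=roi_of('top',f((x,y,a0)),5)
            obs=[('top',r,cv2.GaussianBlur(M[r[1]:r[3],r[0]:r[2]].astype(np.float32),(0,0),.6),1)]
            p,c=fit((x,y,a0),f,obs)
            if best is None or c<best[1]: best=(p,c,L,W)
    return best
def knobangle(piv,a,k):
    d=k-piv; th=np.arctan2(d[1],d[0])-(a+np.pi)
    return -((th+np.pi)%(2*np.pi)-np.pi), np.hypot(*d)
def overlay(im,c,things,name,crop,f=3):
    u0,v0,u1,v1=crop
    big=cv2.resize(im[v0:v1,u0:u1],None,fx=f,fy=f,interpolation=cv2.INTER_CUBIC)[:,:,::-1].copy()
    for P,col in things:
        h=cv2.convexHull(((proj(c,P)-[u0-.5,v0-.5])*f).astype(np.float32)).astype(np.int32)
        cv2.polylines(big,[h],True,col,1)
    cv2.imwrite(name,big)
E
python3 - <<'E'
from fits import *
import pickle
ims,R=pickle.load(open("r0.pkl","rb"))
M=masks(ims['top']); out={}
for n,uv,a0,kn in [("green",(262,205),-.15,(239.2,175.5)),("blue",(307,205),0,(286.1,194.6)),("orange",(361,203),.1,(338.5,192.2))]:
    x,y,_=back('top',uv,.045)
    f=lambda p:box(p,104e-3,72e-3,0,.045)
    p=np.array([x,y,a0])
    for it in range(2):
        r=roi_of('top',f(p),6)
        ig=np.zeros((400,640),np.float32)
        piv=np.array([p[0]+.062*np.cos(p[2]),p[1]+.062*np.sin(p[2])]); k=back('top',kn,.113)[:2]
        q=np.r_[box((*piv,p[2]),.03,.034,0,.095)]
        cv2.fillConvexPoly(ig,cv2.convexHull(proj('top',q).astype(np.float32)).astype(np.int32),1)
        seg=proj('top',np.array([[*piv,.081],[*k,.081],[*k,.1]]))
        cv2.polylines(ig,[seg.astype(np.int32)],False,1,10)
        w=1-ig[r[1]:r[3],r[0]:r[2]]
        m=M['fg'][r[1]:r[3],r[0]:r[2]].astype(np.float32)
        p,c=fit(p,f,[('top',r,cv2.GaussianBlur(m,(0,0),.6),w)])
    piv=np.array([p[0]+.062*np.cos(p[2]),p[1]+.062*np.sin(p[2])])
    th,rr=knobangle(piv,p[2],k)
    print(n,"dock",p.round(4),np.degrees(p[2]).round(1),"cost",round(c,1),"knob",k.round(4),"angle",th.round(2),"r",rr.round(4))
    out['dock_'+n]=p; out['knob_'+n]=k
for n,uv,a0 in [("orange",(359.7,201.7),.1),("green",(257.8,203.7),-.15)]:
    b=fitlabel(M['yellow'],uv,.074,a0,[.06],[.014]); print("cover",n,b[0].round(4),np.degrees(b[0][2]).round(1),b[1]); out['cover_'+n]=b[0]
for n,uv,a0 in [("green",(308.1,256),-.4),("blue",(426.3,265.2),.4)]:
    b=fitlabel(M[n],uv,.06,a0,np.arange(.044,.066,.004),np.arange(.02,.04,.003)); print("cart",n,b[0].round(4),np.degrees(b[0][2]).round(1),b[1:]); out['cart_'+n]=b[0]
tr=[back('top',u,.035)[:2].round(3) for u in [(167,237),(254,241),(248.5,297),(161,292)]]; print(tr)
pickle.dump(out,open("est.pkl","wb"))
for c,crop in (("top",(150,130,410,300)),("side",(200,130,460,330))):
    th=[]
    for k,p in out.items():
        if k[:4]=='dock':
            th+=[(box(p,.104,.072,.045,.045),(0,0,255)),(box(p,.104,.072,0,.0),(255,0,255)),(box(p,.086,.05,.045,.045),(255,255,0))]
        if k[:4]=='cove': th+=[(box(p,.06,.014,.074,.074),(255,0,0))]
        if k[:4]=='cart': th+=[(box(p,.08,.044,.06,.06),(0,0,255)),(box(p,.08,.044,0,0),(0,255,255))]
        if k[:4]=='knob': th+=[(box((*p,0),.012,.012,.086,.116),(0,255,255))]
    overlay(ims[c],c,th,f"pics/ov_{c}.png",crop)
overlay(ims['top'],'top',th,"pics/ov_top.png",(230,165,480,300))
E
```

```text
green dock [ 0.5929  0.1397 -0.1932] -11.1 cost 41.4 knob [0.6631 0.1932] angle 1.52 r 0.066
blue dock [0.59   0.0019 0.0632] 3.6 cost 14.1 knob [0.6091 0.0581] angle 0.95 r 0.0676
orange dock [ 0.5943 -0.1607  0.1799] 10.3 cost 23.0 knob [ 0.6173 -0.0916] angle 1.17 r 0.0694
cover orange [ 0.5951 -0.1561  0.1451] 8.3 3.1352367401123047
cover green [ 0.587   0.1436 -0.1688] -9.7 2.8034985065460205
cart green [ 0.4348 -0.0055 -0.3879] -22.2 (np.float64(2.8958029747009277), np.float64(0.05600000000000001), np.float64(0.026))
cart blue [ 0.4109 -0.3525  0.4327] 24.8 (np.float64(2.812920570373535), np.float64(0.05600000000000001), np.float64(0.026))
[array([0.489, 0.418]), array([0.478, 0.158]), array([0.314, 0.17 ]), array([0.327, 0.427])]
```

View pics/ov_top.png

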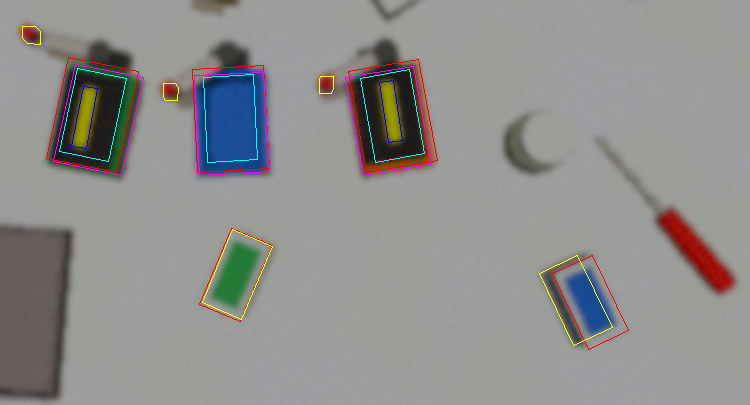

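View pics/ov_side.png

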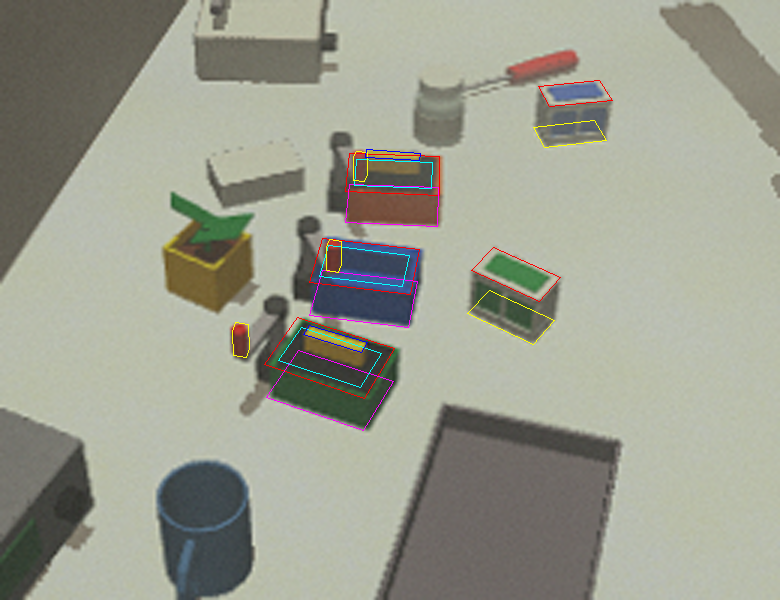

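The overlays match the picture within about 1 px. Nothing orange is loose, so orange is the dock that stays empty. The orange and blue levers stand below 1.3. First I open the orange lever by pushing with closed fingers.

send_rows(motion="2.2 3.5 0 0 0 -6.5 1;2.2 3.5 0 0 0 -6.5 1;2.2 3.5 0 0 0 0 1;2.2 3.5 0 0 0 0 1;2.2 3.5 0 0 0 0 1;2.2 3.5 0 0 0 0 1;2.2 3.5 0 0 0 0 1;2.2 3.5 0 0 0 0 1;2.2 3.5 0 0 0 0 1;2.2 3.5 0 0 0 0 1;2.2 3.5 0 0 0 0 1;2.2 3.5 0 0 0 0 1", newtons=40)

```text
t: 2.8
eef_pos: [0.5106, -0.2058, 0.2332]
tool_rot: [0.004, 0.998, 0.064, -0.001]
contact_force: [0.8, -1.2, 0.9]
gripper_width: -0.002
```

send_rows(motion="2.2 3.5 0 0 0 2 1;2.2 3.5 0 0 0 0 1;2.2 3.5 0 0 0 0 1;0.6 1 -3.5 0 0 0 1;0 0 -3.5 0 0 0 1;0 0 -3 0 0 0 1;0 0 0 0 0 0 1")

```text
t: 3.38
eef_pos: [0.5911, -0.0736, 0.1351]
tool_rot: [0.002, 0.996, 0.091, 0.007]
contact_force: [-1.5, -0.3, -1.0]
gripper_width: -0.002
```

```bash
cat > snap.py <<'E'
import sys
from lib import *
def snap(name,cams=('top','side'),crops=None,f=3):
    for c in cams:
        im=read_camera(c); u0,v0,u1,v1=(crops or {}).get(c) or ((230,160,490,300) if c=='top' else (220,140,460,330))
        cv2.imwrite(f"pics/{name}_{c}.png",cv2.resize(im[v0:v1,u0:u1],None,fx=f,fy=f,interpolation=cv2.INTER_CUBIC)[:,:,::-1])
if __name__=="__main__":
    print(get_obs()['eef_pos'],get_obs()['q'].round(2)); snap(sys.argv[1],sys.argv[2:] or ('top','side'))
E
python3 snap.py a1
```

```text
[ 0.59105258 -0.07360647  0.1350755 ] [ 0.17  0.45 -0.19  1.84  0.12  0.84 -1.47]
```

View pics/a1_side.png

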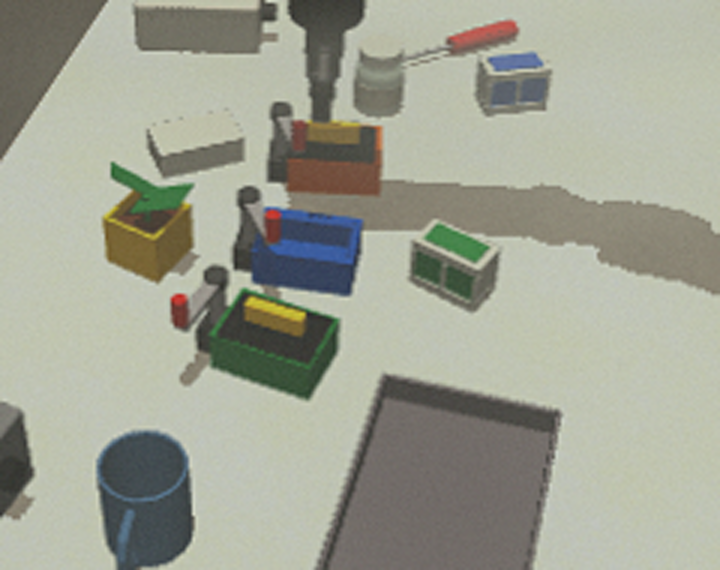

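View pics/a1_top.png

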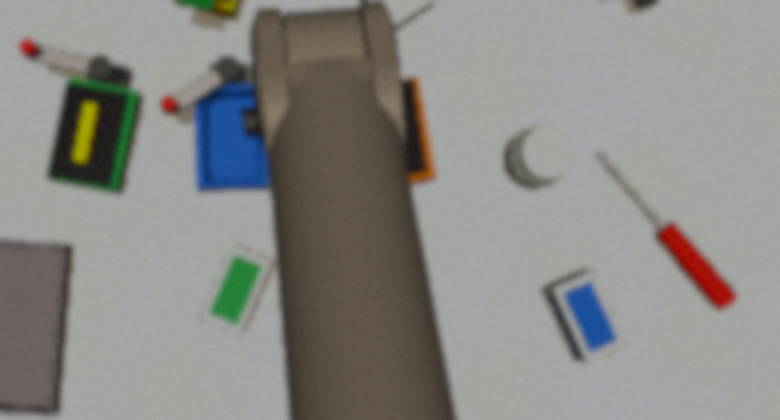

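```bash
python3 -c "
from lib import *
o=get_obs();print(o['t'],o['eef_pos'],o['tool_rot'])
for c,s in (('top',(230,160)),('side',(220,140))): print(c,(proj(c,o['eef_pos'])-s)*3)"
```

```text
3.4833 [ 0.59405483 -0.07467083  0.14022918] [0.00302492 0.99582981 0.09051951 0.01095715]
top [[308.68455769 117.07577543]]
side [[317.72361942 117.2621105 ]]
```

send_rows(motion="-1.4 -1.7 0 0 0 0 1;0 0 0 0 0 0 1;0 0 -2.4 0 0 0 1;0 0 -2.2 0 0 0 1;0 0 0 0 0 0 1;0 0 0 0 0 0 1")

```text
t: 3.98
eef_pos: [0.5885, -0.0984, 0.109]
tool_rot: [0.006, 0.996, 0.086, 0.022]
contact_force: [-0.2, -0.7, 0.9]
gripper_width: 0.002
```

```bash
cat > st.py <<'E'
import sys
from station import get_obs
import numpy as np
from scipy.spatial.transform import Rotation as Ro
o=get_obs(); q=o['tool_rot']; r=Ro.from_quat([q[1],q[2],q[3],q[0]])
yaw=2*np.degrees(np.arctan2(q[2],q[1])); yaw=(yaw+180)%360-180
print('t',round(o['t'],2),'pos',(o['eef_pos']*100).round(2),'yaw',yaw.round(1),'F',o['contact_force'].round(1),'w',round(o['gripper_width'],3),'q',o['q'].round(2))
if len(sys.argv)>1:
    g=[float(v) for v in sys.argv[1:]]
    a=np.radians(g[3]/2 if len(g)>3 else yaw/2)
    d=Ro.from_quat([np.cos(a),np.sin(a),0,0])*r.inv()
    print('need cm',(np.array(g[:3])-o['eef_pos']*100).round(2),'turn',np.degrees(d.as_rotvec()).round(1))
E
python3 st.py 58 -9.2 9.3 10
```

```text
t 3.98 pos [58.85 -9.84 10.9 ] yaw 9.9 F [-0.2 -0.7  0.9] w 0.002 q [ 0.2   0.48 -0.18  1.88  0.13  0.75 -1.45]
need cm [-0.85  0.64 -1.6 ] turn [0.5 2.6 0.1]
```

send_rows(motion="-0.9 0.6 -0.5 0.5 2.6 0 1;-0.3 0 -0.8 0 0 0 1;0 0 -0.4 0 0 0 1;0 0 0 0 0 0 1")

```text
t: 4.32
eef_pos: [0.5809, -0.0945, 0.0993]
tool_rot: [0.002, 0.996, 0.085, 0.005]
contact_force: [-0.4, -0.3, -0.1]
gripper_width: -0.001
```

```bash
python3 st.py 58 -9.2 9.3 10; python3 snap.py a2 side
```

```text
t 4.32 pos [58.09 -9.45  9.93] yaw 9.7 F [-0.4 -0.3 -0.1] w -0.001 q [ 0.19  0.49 -0.18  1.88  0.13  0.77 -1.46]
need cm [-0.09  0.25 -0.63] turn [0.1 0.6 0.3]
[ 0.58092176 -0.09452595  0.09930482] [ 0.19  0.49 -0.18  1.88  0.13  0.77 -1.46]
```

View pics/a2_side.png

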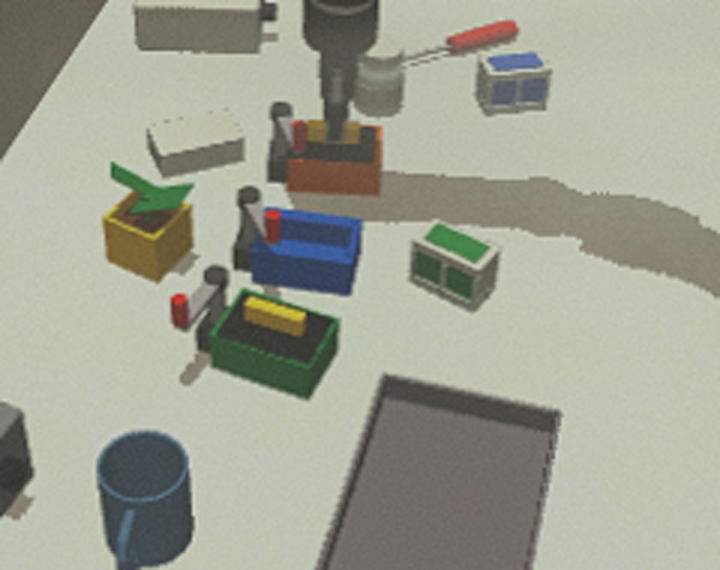

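send_rows(motion="0.8 0 -0.7 0 0 0 1;0.8 0.2 -0.1 0 0 0 1;0.8 0.2 0 0 0 0 1;0.8 0.2 0 0 0 0 1;0.8 0.2 0 0 0 0 1;0.8 0.2 0 0 0 0 1;0 0 0 0 0 0 1")

```text
t: 4.95
eef_pos: [0.6348, -0.0835, 0.0917]
tool_rot: [0.002, 0.996, 0.085, 0.006]
contact_force: [-1.1, 0.2, 1.1]
gripper_width: 0.0
```

```bash
python3 st.py 62.8 -8.3 9.3 10; python3 snap.py a3 side
```

```text
t 4.95 pos [63.48 -8.35  9.17] yaw 9.7 F [-1.1  0.2  1.1] w 0.0 q [ 0.16  0.57 -0.17  1.76  0.13  0.81 -1.48]
need cm [-0.68  0.05  0.13] turn [0.2 0.7 0.3]
[ 0.63484169 -0.0835376   0.09166407] [ 0.16  0.57 -0.17  1.76  0.13  0.81 -1.48]
```

View pics/a3_side.png

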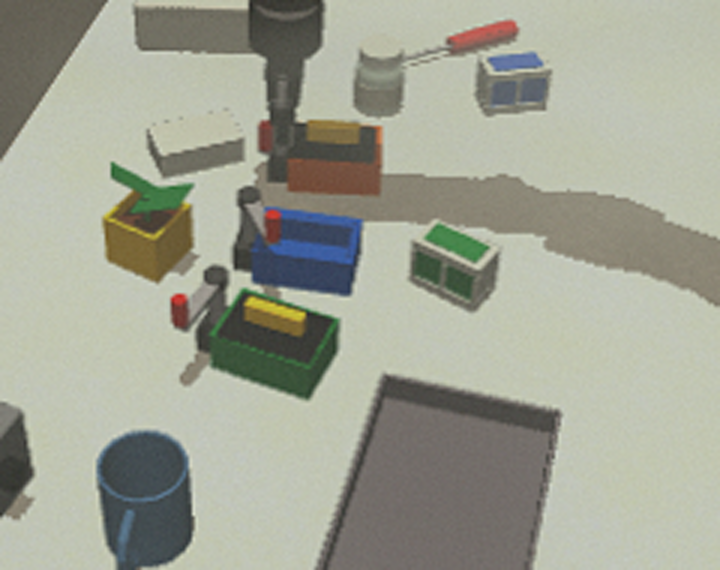

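send_rows(motion="-1 0 0 0 0.5 0 1;-0.5 0 2 0 0 0 0.9;0 0 3.5 0 0 0 0.5;-1.5 -3.5 0 0 0 -1 0.3;-1 -3 0 0 0 0 0.3;0 -0.5 0 0 0 0 0.3;0 0 0 0 0 0 0.3")

```text
t: 5.58
eef_pos: [0.5877, -0.1539, 0.1485]
tool_rot: [0.001, 0.997, 0.078, -0.0]
contact_force: [0.2, 1.0, 0.4]
gripper_width: 0.7
```

```bash
python3 st.py 59.5 -15.6 5.4 8.3
```

```text
t 5.58 pos [ 58.77 -15.39  14.85] yaw 8.9 F [0.2 1.  0.4] w 0.7 q [ 0.28  0.46 -0.17  1.79  0.1   0.9  -1.35]
need cm [ 0.73 -0.21 -9.45] turn [ 0.1 -0.  -0.6]
```

send_rows(motion="0.7 -0.2 -2 0 0 0 0.4;0 0 -3 0 0 0 0.4;0 0 -2.5 0 0 0 0.4;0 0 -1 0 0 0 0.4;0 0 0 0 0 0 0.4")

```text
t: 6.0
eef_pos: [0.5949, -0.1535, 0.063]
tool_rot: [0.001, 0.997, 0.077, 0.002]
contact_force: [-0.7, 1.0, 0.3]
gripper_width: 0.599
```

```bash
python3 st.py 59.5 -15.6 5.4 8.3;  python3 snap.py a4 side
```

```text
t 6.0 pos [ 59.49 -15.35   6.3 ] yaw 8.9 F [-0.7  1.   0.3] w 0.599 q [ 0.27  0.58 -0.16  1.83  0.13  0.74 -1.37]
need cm [ 0.01 -0.25 -0.9 ] turn [ 0.1  0.2 -0.6]
[ 0.59489277 -0.15352174  0.06299694] [ 0.27  0.58 -0.16  1.83  0.13  0.74 -1.37]
```

View pics/a4_side.png

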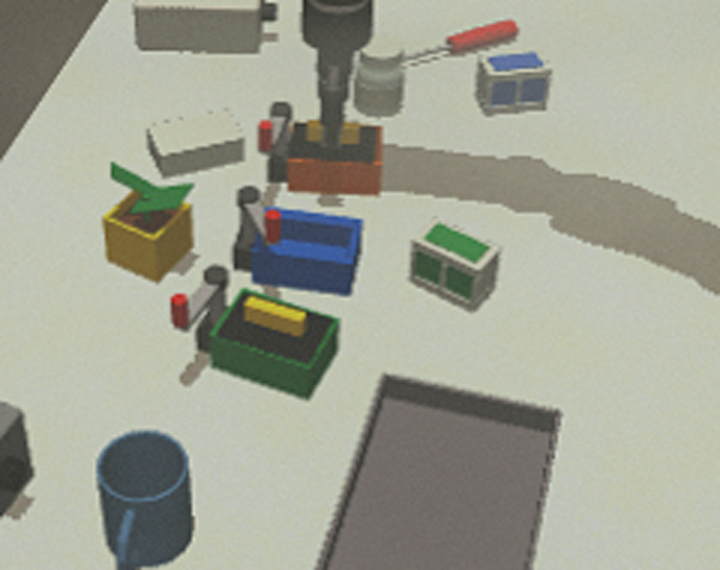

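send_rows(motion="0 -0.2 -0.8 0 0 0 0.4;0 0 0 0 0 0 0.8;0 0 0 0 0 0 1;0 0 0 0 0 0 1;0 0 0 0 0 0 1;0 0 0 0 0 0 1", newtons=40)

```text
t: 6.55
eef_pos: [0.5986, -0.1546, 0.0603]
tool_rot: [0.002, 0.997, 0.078, 0.005]
contact_force: [0.0, -0.2, -1.7]
gripper_width: 0.151
```

send_rows(motion="0 0 1 0 0 0 1;0 0 2 0 0 0 1;0 0 3 0 0 0 1;0 0 3 0 0 0 1;0 0 3 0 0 0 1;0 0 0 0 0 0 1")

```text
t: 7.05
eef_pos: [0.5965, -0.1542, 0.1878]
tool_rot: [0.001, 0.997, 0.078, 0.004]
contact_force: [0.6, -0.3, 0.0]
gripper_width: 0.146
```

```bash
python3 st.py 40.5 36 18 0;  python3 snap.py a5 side
```

```text
t 7.05 pos [ 59.65 -15.42  18.78] yaw 9.0 F [ 0.6 -0.3  0. ] w 0.146 q [ 0.29  0.43 -0.18  1.74  0.09  0.97 -1.34]
need cm [-19.15  51.42  -0.78] turn [ 0.1  0.5 -9. ]
[ 0.59646211 -0.15415006  0.18782311] [ 0.29  0.43 -0.18  1.74  0.09  0.97 -1.34]
```

View pics/a5_side.png

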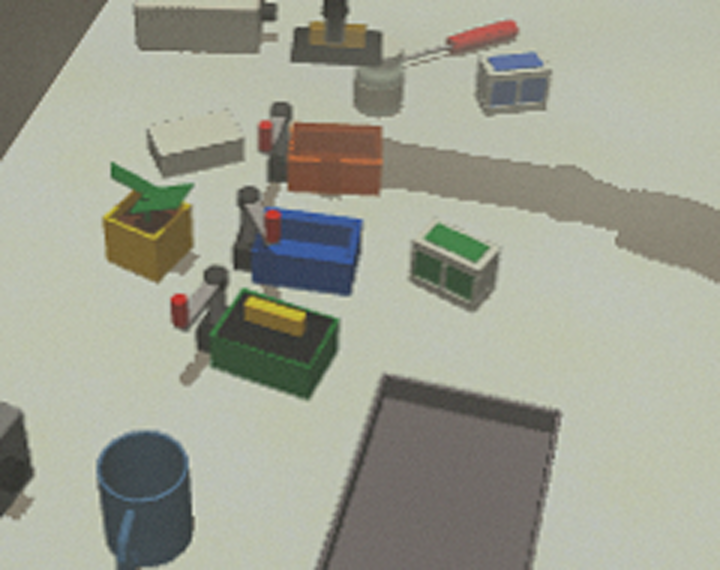

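send_rows(motion="-1.6 4.1 0 0 0 -4.5 1;-1.6 4.1 0 0 0 -4.5 1;-1.6 4.1 0 0 0 0 1;-1.6 4.1 0 0 0 0 1;-1.6 4.1 0 0 0 0 1;-1.6 4.1 0 0 0 0 1;-1.6 4.1 0 0 0 0 1;-1.6 4.1 0 0 0 0 1;-1.6 4.1 0 0 0 0 1;-1.6 4.1 0 0 0 0 1;-1.6 4.1 0 0 0 0 1;-1 4 0 0 0 0 1;0 0 0 0 0 0 1")

```text
t: 8.18
eef_pos: [0.4041, 0.314, 0.1836]
tool_rot: [0.004, 1.0, -0.01, 0.001]
contact_force: [-0.0, 1.1, -0.6]
gripper_width: 0.155
```

```bash
python3 st.py 40.5 36 2.9 0
```

```text
t 8.18 pos [40.41 31.4  18.36] yaw -1.1 F [-0.   1.1 -0.6] w 0.155 q [-0.46  0.29 -0.38  1.97  0.15  0.91 -2.51]
need cm [  0.09   4.6  -15.46] turn [0.4 0.2 1.1]
```

send_rows(motion="0 3 -3 0 0 1 1;0 1.5 -4 0 0 0 1;0 0 -4 0 0 0 1;0 0 -2 0 0 0 1;0 0 -1 0 0 0 1;0 0 0 0 0 0 1")

```text
t: 8.68
eef_pos: [0.4018, 0.3585, 0.0431]
tool_rot: [0.002, 1.0, 0.004, 0.002]
contact_force: [0.2, -0.1, -0.5]
gripper_width: 0.147
```

```bash
python3 st.py 40.5 36 2.9 0
```

```text
t 8.68 pos [40.18 35.85  4.31] yaw 0.4 F [ 0.2 -0.1 -0.5] w 0.147 q [-0.58  0.54 -0.33  2.01  0.29  0.65 -2.67]
need cm [ 0.32  0.15 -1.41] turn [ 0.2  0.2 -0.4]
```

send_rows(motion="0.3 0.1 -0.7 0 0 0 1;0 0 -0.6 0 0 0 1;0 0 -0.4 0 0 0 1;0 0 0 0 0 0 1;0 0 0 0 0 0 0.6;0 0 0 0 0 0 0.6;0 0 0 0 0 0 0.6")

```text
t: 9.27
eef_pos: [0.409, 0.3604, 0.0298]
tool_rot: [-0.0, 1.0, 0.002, 0.005]
contact_force: [0.2, 0.3, 0.4]
gripper_width: 0.403
```

send_rows(motion="0 0 2 0 0 0 0.6;0 0 4 0 0 0 0.6;0 0 4 0 0 0 0.6;1.7 -4 4 0 0 -4 0.6;3.5 -4 1 0 0 -5 0.6;3.5 -4 0 0 0 0 0.6;3.5 -4 0 0 0 0 0.6;3.5 -4 0 0 0 0 0.6;2 -1 0 0 0 0 0.6;0 0 0 0 0 0 0.6")

```text
t: 10.1
eef_pos: [0.5585, 0.1856, 0.1777]
tool_rot: [-0.004, 0.997, -0.076, 0.011]
contact_force: [0.7, -0.5, 0.3]
gripper_width: 0.401
```

```bash
python3 st.py 58.7 14.4 6 -9.7
python3 - <<'E'
from snap import *
snap("a6",("side",),{"side":(230,150,430,370)})
E
```

```text
t 10.1 pos [55.85 18.56 17.77] yaw -8.7 F [ 0.7 -0.5  0.3] w 0.401 q [-0.21  0.4  -0.28  1.82  0.14  0.92 -2.27]
need cm [  2.85  -4.16 -11.77] turn [-0.3  1.3 -1. ]
```

View pics/a6_side.png

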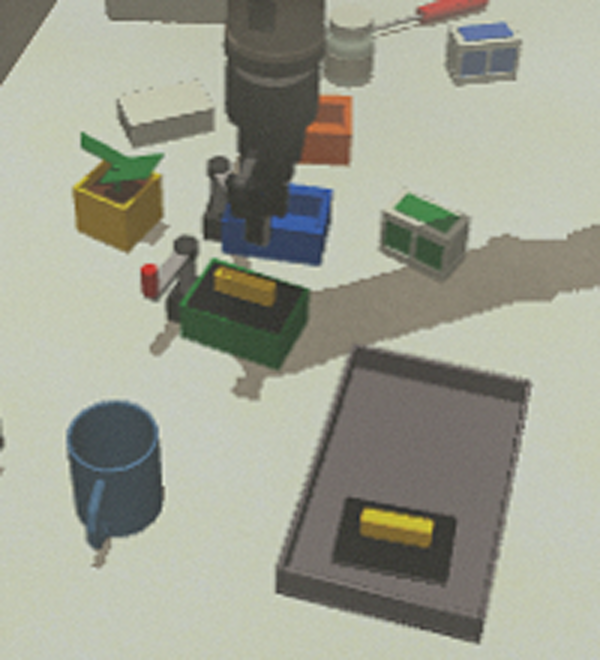

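The first cover is in the tray. Next is the green one.

send_rows(motion="2.8 -4 -1 0 1 -1 0.6;0 -0.2 -4 0 0 0 0.5;0 0 -3.5 0 0 0 0.5;0 0 -1.5 0 0 0 0.5;0 0 0 0 0 0 0.5")

```text
t: 10.57
eef_pos: [0.5767, 0.1601, 0.0804]
tool_rot: [-0.006, 0.997, -0.082, 0.004]
contact_force: [-0.7, 0.0, -0.5]
gripper_width: 0.496
```

```bash
python3 st.py 58.7 14.4 5.6 -9.7
```

```text
t 10.57 pos [57.67 16.01  8.04] yaw -9.4 F [-0.7  0.  -0.5] w 0.496 q [-0.18  0.54 -0.25  1.86  0.18  0.75 -2.26]
need cm [ 1.03 -1.61 -2.44] turn [-0.7  0.5 -0.3]
```

send_rows(motion="1 -1.6 0 -0.7 0.5 0 0.5;0.2 -0.4 0 0 0 0 0.5;0 0 0 0 0 0 0.5")

```text
t: 10.82
eef_pos: [0.5872, 0.143, 0.0817]
tool_rot: [0.0, 0.997, -0.079, -0.001]
contact_force: [0.5, 0.5, 0.1]
gripper_width: 0.502
```

```bash
python3 st.py 58.7 14.4 5.6 -9.7
```

```text
t 10.82 pos [58.72 14.3   8.17] yaw -9.0 F [0.5 0.5 0.1] w 0.502 q [-0.16  0.55 -0.24  1.83  0.18  0.78 -2.22]
need cm [-0.02  0.1  -2.57] turn [-0.  -0.1 -0.7]
```

send_rows(motion="0 0 -1.2 0 0 0 0.5;0 0 -1 0 0 0 0.5;0 0 -0.5 0 0 0 0.5;0 0 0 0 0 0 0.8;0 0 0 0 0 0 1;0 0 0 0 0 0 1;0 0 0 0 0 0 1;0 0 0 0 0 0 1")

```text
t: 11.48
eef_pos: [0.5885, 0.1458, 0.0559]
tool_rot: [-0.002, 0.997, -0.078, 0.002]
contact_force: [-0.3, -0.1, -0.5]
gripper_width: 0.153
```

send_rows(motion="0 0 1 0 0 0 1;0 0 3 0 0 0 1;0 0 4 0 0 0 1;0 0 4 0 0 0 1;0 0 0 0 0 0 1")

```text
t: 11.9
eef_pos: [0.5853, 0.1453, 0.1806]
tool_rot: [-0.001, 0.997, -0.077, -0.001]
contact_force: [0.7, 0.7, -0.6]
gripper_width: 0.153
```

```bash
python3 st.py 40.5 22.5 18 0; python3 snap.py a7 side
```

```text
t 11.9 pos [58.53 14.53 18.06] yaw -8.9 F [ 0.7  0.7 -0.6] w 0.153 q [-0.14  0.43 -0.27  1.77  0.13  0.97 -2.19]
need cm [-18.03   7.97  -0.06] turn [-0.1 -0.1  8.9]
[0.58529239 0.14525196 0.18060254] [-0.14  0.43 -0.27  1.77  0.13  0.97 -2.19]
```

View pics/a7_side.png

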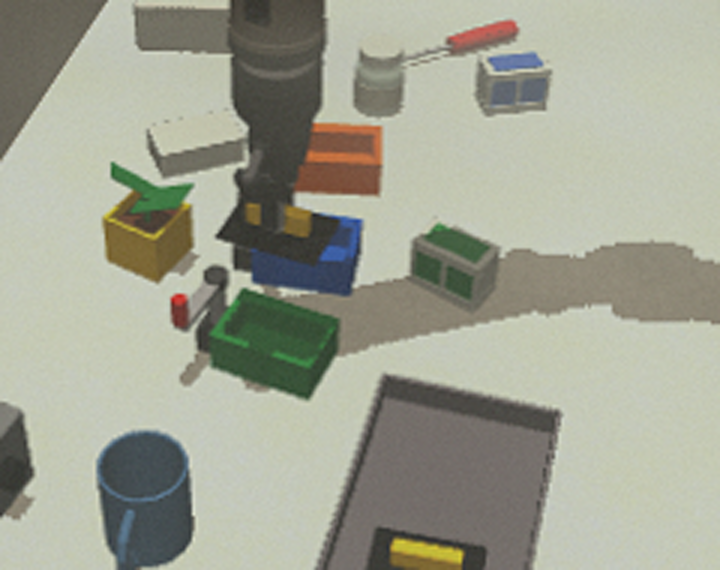

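send_rows(motion="-3.5 1.6 0 0 0 4.5 1;-3.5 1.6 0 0 0 4.5 1;-3.5 1.6 0 0 0 0 1;-3.5 1.6 0 0 0 0 1;-3.2 1.2 0 0 0 0 1;-1 0.4 -2 0 0 0 1;0 0 -4 0 0 0 1;0 0 -4 0 0 0 1;0 0 -2 0 0 0 1;0 0 0 0 0 0 1")

```text
t: 12.78
eef_pos: [0.3922, 0.224, 0.0554]
tool_rot: [-0.001, 1.0, 0.005, 0.001]
contact_force: [-0.1, -0.1, -0.0]
gripper_width: 0.152
```

```bash
python3 st.py 40.5 22.5 2.5 0
```

```text
t 12.78 pos [39.22 22.4   5.54] yaw 0.5 F [-0.1 -0.1 -0. ] w 0.152 q [-0.36  0.41 -0.35  2.2   0.26  0.57 -2.46]
need cm [ 1.28  0.1  -3.04] turn [-0.1  0.1 -0.5]
```

send_rows(motion="1.3 0 0 0 0 0 1;0.2 0 -1.2 0 0 0 1;0 0 -1.2 0 0 0 1;0 0 -0.6 0 0 0 1;0 0 -0.2 0 0 0 1;0 0 0 0 0 0 0.6;0 0 0 0 0 0 0.6;0 0 0 0 0 0 0.6;0 0 2 0 0 0 0.6;0 0 4 0 0 0 0.6;0 0 4 0 0 0 0.6;0 0 4 0 0 0 0.6;0 0 0 0 0 0 1")

```text
t: 13.87
eef_pos: [0.4113, 0.2248, 0.1719]
tool_rot: [-0.002, 1.0, 0.004, 0.003]
contact_force: [1.7, 0.6, -0.0]
gripper_width: 0.274
```

```bash
python3 st.py 55.5 8.5 12 0
python3 - <<'E'
from snap import *
snap("a8",("side",),{"side":(230,150,430,370)})
snap("a8",("top",),{"top":(150,130,450,310)},2.6)
E
```

```text
t 13.87 pos [41.13 22.48 17.19] yaw 0.5 F [ 1.7  0.6 -0. ] w 0.274 q [-0.27  0.24 -0.42  2.08  0.13  0.84 -2.32]
need cm [ 14.37 -13.98  -5.19] turn [-0.2  0.3 -0.5]
```

View pics/a8_side.png

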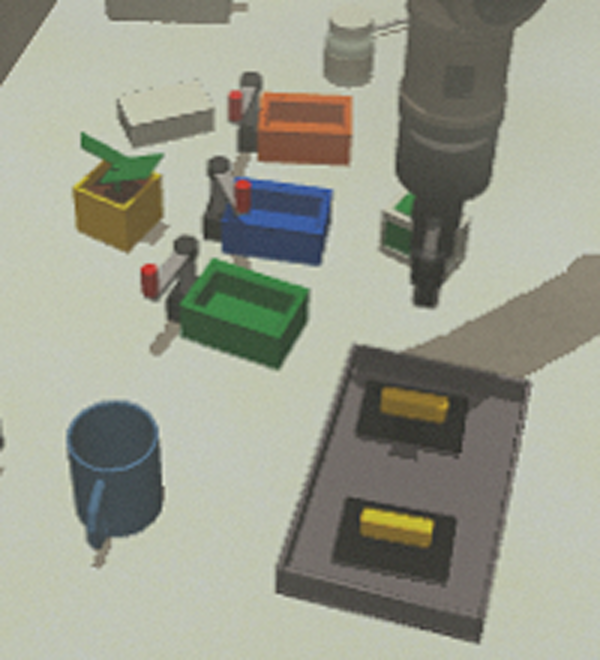

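View pics/a8_top.png

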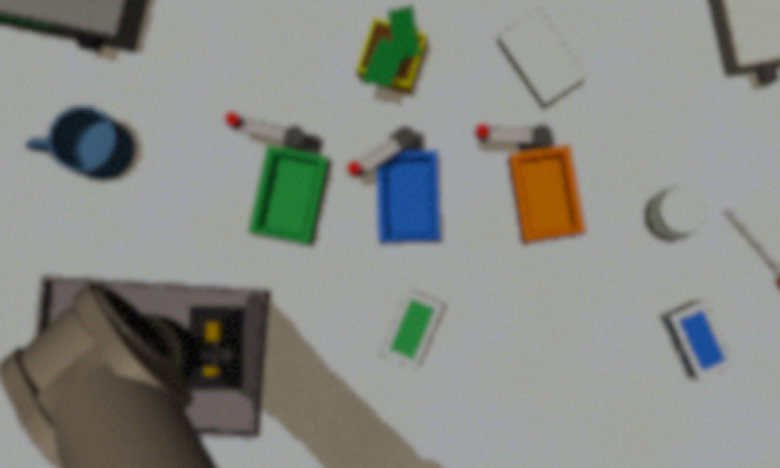

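Both covers lie flat in the tray and all the docks are empty. I re-fit the docks, now that they're uncovered, and the cartridges.

```bash
cat > dockfit.py <<'E'
from fits import *
import pickle
im=read_camera('top'); ims=read_camera('side')
M=masks(im); E=pickle.load(open("est.pkl","rb"))
red=M['red']; n_,l,st,ce=cv2.connectedComponentsWithStats(red.astype(np.uint8))
for n in ("green","blue","orange"):
    p=E['dock_'+n]; f=lambda p:box(p,104e-3,72e-3,0,.045)
    piv=np.array([p[0]+.062*np.cos(p[2]),p[1]+.062*np.sin(p[2])])
    uvp=proj('top',[*piv,.1])[0]; js=[j for j in range(1,n_) if st[j,4]>5 and np.hypot(*(ce[j]-uvp))<45]
    js.sort(key=lambda j:abs(np.linalg.norm(back('top',ce[j],.113)[:2]-piv)-.068)); k=back('top',ce[js[0]],.113)[:2]
    for it in range(2):
        r=roi_of('top',f(p),6)
        piv=np.array([p[0]+.062*np.cos(p[2]),p[1]+.062*np.sin(p[2])])
        ig=np.zeros((400,640),np.float32)
        cv2.fillConvexPoly(ig,cv2.convexHull(proj('top',box((*piv,p[2]),.03,.04,0,.095)).astype(np.float32)).astype(np.int32),1)
        seg=proj('top',np.array([[*piv,.081],[*k,.081],[*k,.1]])); cv2.polylines(ig,[seg.astype(np.int32)],False,1,10)
        w=1-ig[r[1]:r[3],r[0]:r[2]]
        m=M['fg'][r[1]:r[3],r[0]:r[2]].astype(np.float32)
        p,c=fit(p,f,[('top',r,cv2.GaussianBlur(m,(0,0),.6),w)])
    piv=np.array([p[0]+.062*np.cos(p[2]),p[1]+.062*np.sin(p[2])])
    th,rr=knobangle(piv,p[2],k)
    print(n,p.round(4),"deg",np.degrees(p[2]).round(1),"cost",round(c,1),"piv",piv.round(4),"knob",k.round(4),"ang",th.round(2),"r",rr.round(4)); E['dock_'+n]=p; E['knob_'+n]=k
pickle.dump(E,open("est2.pkl","wb"))
th=[]
for k,p in E.items():
    if k[:4]=='dock':
        th+=[(box(p,.104,.072,.045,.045),(0,0,255)),(box(p,.104,.072,0,.0),(255,0,255)),(box(p,.086,.05,.045,.045),(255,255,0)),(box((p[0]+.062*np.cos(p[2]),p[1]+.062*np.sin(p[2]),0),.004,.004,.086,.086),(0,255,0))]
    if k[:4]=='knob': th+=[(box((*p,0),.012,.012,.086,.116),(0,255,255))]
overlay(im,'top',th,"pics/df_top.png",(230,165,400,240),4.5)
overlay(ims,'side',th,"pics/df_side.png",(260,165,360,275),5)
E
python3 dockfit.py
```

```text
green [ 0.591   0.1402 -0.1869] deg -10.7 cost 35.3 piv [0.6519 0.1286] knob [0.663  0.1933] ang 1.55 r 0.0656
blue [0.59   0.0019 0.0632] deg 3.6 cost 12.8 piv [0.6519 0.0058] knob [0.6092 0.0579] ang 0.95 r 0.0674
orange [ 0.5938 -0.1608  0.1723] deg 9.9 cost 15.8 piv [ 0.6549 -0.1502] knob [ 0.6515 -0.0817] ang 1.69 r 0.0686
```

View pics/df_top.png

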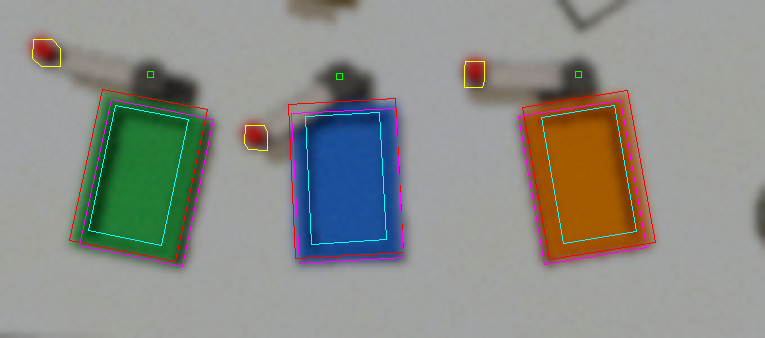

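View pics/df_side.png

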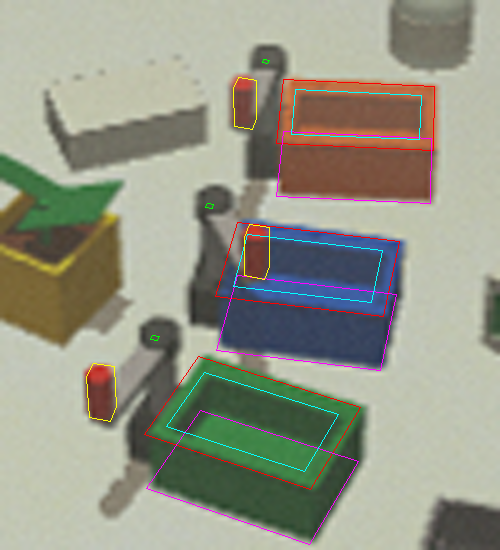

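send_rows(motion="3.2 -3.2 0 0 0 2 1;3.2 -3.2 0 0 0 2 1;3.2 -3.2 0 0 0 2 1;3.2 -3.2 -1 0 0 0 1;3 -3.2 -2 0 0 0 1;0.3 -0.3 -1 0 0 0 1;0 0 0 0 0 0 1")

```text
t: 14.65
eef_pos: [0.5532, 0.0644, 0.117]
tool_rot: [0.003, 0.998, 0.064, -0.011]
contact_force: [-1.8, 1.0, 0.6]
gripper_width: -0.001
```

```bash
python3 st.py 57.5 6 9.3 5
```

```text
t 14.65 pos [55.32  6.44 11.7 ] yaw 7.4 F [-1.8  1.   0.6] w -0.001 q [ 0.01  0.45 -0.3   1.91  0.18  0.83 -1.83]
need cm [ 2.18 -0.44 -2.4 ] turn [ 0.4 -1.2 -2.4]
```

send_rows(motion="1 -0.4 -1 0 -1.2 0 1;0.6 0 -1 0 0 0 1;0.2 0 -0.4 0 0 0 1;0 0 0 0 0 0 1")

```text
t: 14.98
eef_pos: [0.5668, 0.0617, 0.087]
tool_rot: [0.004, 0.998, 0.065, -0.006]
contact_force: [0.6, 0.2, 0.4]
gripper_width: -0.001
```

```bash
python3 st.py 57.5 6 9.3 7
```

```text
t 14.98 pos [56.68  6.17  8.7 ] yaw 7.4 F [0.6 0.2 0.4] w -0.001 q [ 0.    0.51 -0.29  1.9   0.21  0.77 -1.84]
need cm [ 0.82 -0.17  0.6 ] turn [ 0.5 -0.6 -0.4]
```

send_rows(motion="0.3 0 0.7 0 0 0 1;0.9 0 0 0 0 0 1;0.9 0 0 0 0 0 1;0.9 0.2 0 0 0 0 1;0.9 0.2 0 0 0 0 1;0.9 0.2 0 0 0 0 1;0.9 0.2 0 0 0 0 1;0.8 0.2 0 0 0 0 1;0 0 0 0 0 0 1")

```text
t: 15.73
eef_pos: [0.637, 0.0782, 0.097]
tool_rot: [0.003, 0.998, 0.068, -0.007]
contact_force: [-0.1, 0.8, -0.2]
gripper_width: -0.001
```

```bash
python3 st.py 63.5 7.2 9.3 7; python3 snap.py a9 side
```

```text
t 15.73 pos [63.7   7.82  9.7 ] yaw 7.8 F [-0.1  0.8 -0.2] w -0.001 q [-0.02  0.59 -0.28  1.72  0.21  0.87 -1.82]
need cm [-0.2  -0.62 -0.4 ] turn [ 0.4 -0.7 -0.8]
[0.63695833 0.07816671 0.09701646] [-0.02  0.59 -0.28  1.72  0.21  0.87 -1.82]
```

View pics/a9_side.png

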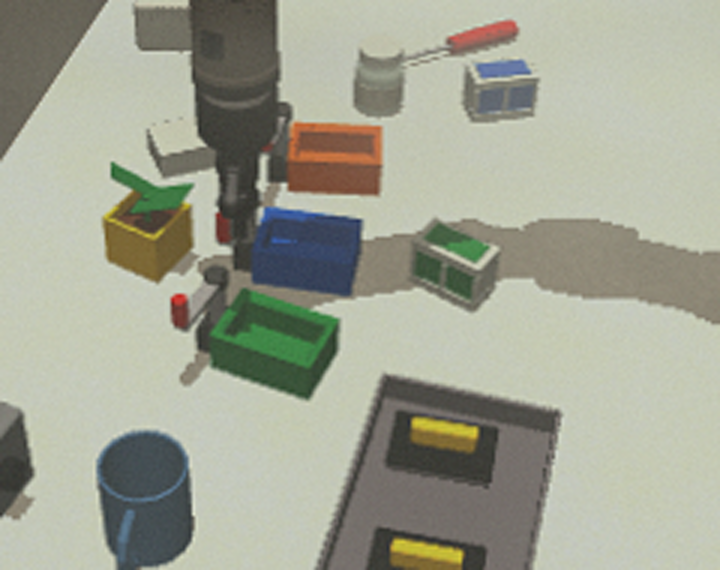

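send_rows(motion="-1.5 0 0.5 0 0 0 1;-1 0.5 3 0 0 0 0.5;-2 1 3.5 0 0 0 0;-4 1.5 3 0 0 -5 0;-4 1.5 0 0 0 -5 0;-4 1.5 0 0 0 -6 0;-3 1.5 0 0 0 -6 0;0 0 0 0 0 0 0")

```text
t: 16.45
eef_pos: [0.4431, 0.1499, 0.1949]
tool_rot: [0.0, 0.991, -0.136, -0.005]
contact_force: [-0.9, -0.1, -0.5]
gripper_width: 0.975
```

```bash
cat > cart.py <<'E'
from fits import *
import sys
im=read_camera('top'); ims=read_camera('side'); M=masks(im)
th=[]
for n in sys.argv[1:]:
    n_,l,st,ce=cv2.connectedComponentsWithStats(M[n].astype(np.uint8))
    for j in range(1,n_):
        if 90<st[j,4]<280 and 200<ce[j][0]<560 and ce[j][1]>190:
            m=(l==j); a=cv2.minAreaRect(np.argwhere(m)[:,::-1].astype(np.float32))
            bp=cv2.boxPoints(a); e=max((bp[1]-bp[0],bp[2]-bp[1]),key=np.linalg.norm)
            a0=np.arctan2(-e[0],-e[1]); a0=(a0+np.pi/2)%np.pi-np.pi/2
            b=fitlabel(m,ce[j],.06,a0,[.056],[.026])
            print(n,ce[j].round(1),st[j,4],"pose",b[0].round(4),"deg",np.degrees(b[0][2]).round(1),"cost",round(b[1],1))
            th+=[(box(b[0],.08,.044,.06,.06),(0,0,255)),(box(b[0],.08,.044,0,0),(0,255,255))]
overlay(im,'top',th,"pics/cart_top.png",(230,165,480,300),3)
overlay(ims,'side',th,"pics/cart_side.png",(220,140,460,330),3)
E
python3 st.py; python3 cart.py green blue
```

```text
t 16.45 pos [44.31 14.99 19.49] yaw -15.6 F [-0.9 -0.1 -0.5] w 0.975 q [-0.17  0.2  -0.32  2.05  0.07  0.91 -2.37]
green [308.  256.1] 169 pose [ 0.4348 -0.0052 -0.3938] deg -22.6 cost 2.9
blue [419.6 260.4] 180 pose [ 0.4244 -0.3333  0.4141] deg 23.7 cost 2.8
```

View pics/cart_top.png

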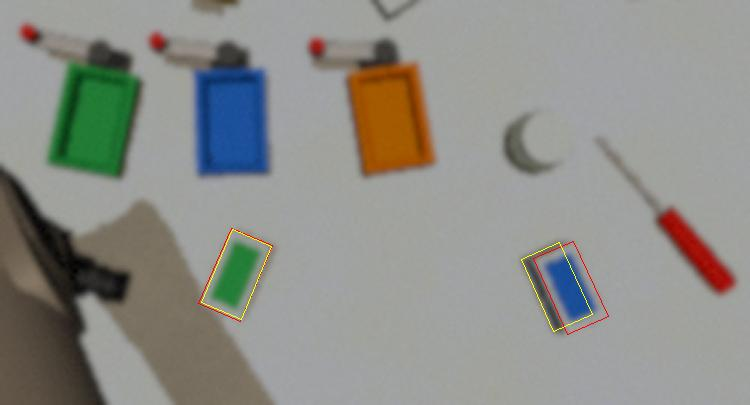

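View pics/cart_side.png

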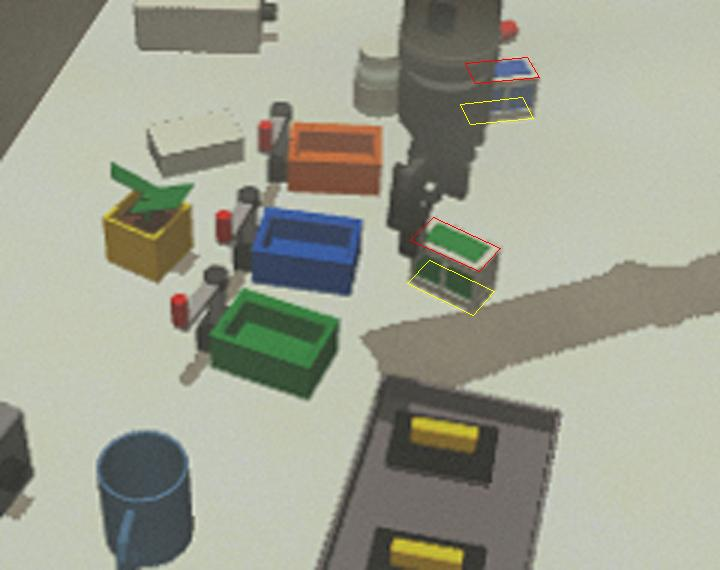

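send_rows(motion="0 -3.8 0 0 0 -3.5 0;0 -3.8 0 0 0 -3.5 0;0 -3.8 0 0 0 0 0;-0.5 -3.5 -2 0 0 0 0;-0.5 -0.7 -4 0 0 0 0;0 0 -3 0 0 0 0;0 0 0 0 0 0 0")

```text
t: 17.13
eef_pos: [0.449, -0.0206, 0.107]
tool_rot: [-0.002, 0.981, -0.196, 0.006]
contact_force: [-0.8, -0.2, -0.1]
gripper_width: 0.996
```

```bash
python3 st.py 43.5 -0.5 4 -22.6
```

```text
t 17.13 pos [44.9  -2.06 10.7 ] yaw -22.6 F [-0.8 -0.2 -0.1] w 0.996 q [ 0.06  0.29 -0.17  2.19  0.08  0.66 -2.14]
need cm [-1.4   1.56 -6.7 ] turn [-0.1  0.7  0. ]
```

send_rows(motion="-1.4 1.6 -0.5 0 0.7 0 0;-0.2 0.2 -1 0 0 0 0;0 0 -1 0 0 0 0;0 0 0 0 0 0 0")

```text
t: 17.47
eef_pos: [0.4375, -0.0053, 0.0825]
tool_rot: [-0.001, 0.98, -0.197, 0.0]
contact_force: [-0.6, -0.0, 0.2]
gripper_width: 0.997
```

```bash
python3 st.py 43.5 -0.5 4 -22.6
```

```text
t 17.47 pos [43.75 -0.53  8.25] yaw -22.8 F [-0.6 -0.   0.2] w 0.997 q [ 0.02  0.32 -0.18  2.22  0.1   0.6  -2.19]
need cm [-0.25  0.03 -4.25] turn [-0.1  0.1  0.2]
```

send_rows(motion="-0.3 0 -1.5 0 0 0 0;0 0 -1.5 0 0 0 0;0 0 -1 0 0 0 0;0 0 -0.2 0 0 0 0;0 0 0 0 0 0 0.3;0 0 0 0 0 0 0.6;0 0 0 0 0 0 1;0 0 0 0 0 0 1;0 0 0 0 0 0 1", newtons=60)

```text
t: 18.22
eef_pos: [0.4434, -0.0063, 0.0449]
tool_rot: [-0.001, 0.98, -0.197, 0.006]
contact_force: [0.2, 0.0, -1.1]
gripper_width: 0.5
```

```bash
python3 st.py 43.5 -0.5 4 -22.6; python3 snap.py b1 side
```

```text
t 18.22 pos [44.34 -0.63  4.49] yaw -22.7 F [ 0.2  0.  -1.1] w 0.5 q [ 0.01  0.4  -0.16  2.24  0.13  0.5  -2.22]
need cm [-0.84  0.13 -0.49] turn [-0.   0.7  0.1]
[ 0.44341749 -0.00632497  0.04491795] [ 0.01  0.4  -0.16  2.24  0.13  0.5  -2.22]
```

View pics/b1_side.png

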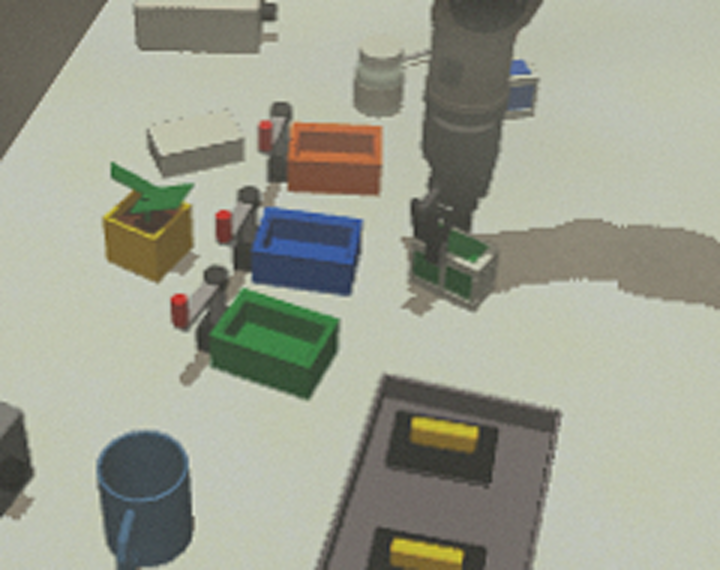

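send_rows(motion="0 0 1 0 0.7 0 1;0 0 3 0 0 0 1;0 0 4 0 0 0 1;0 0 4 0 0 0 1;3 3 1 0 0 4 1;3 3 0 0 0 4 1;3 3 0 0 0 4 1;3 3 0 0 0 0 1;3 2.7 0 0 0 0 1;0 0 0 0 0 0 1")

```text
t: 19.1
eef_pos: [0.5897, 0.1409, 0.1847]
tool_rot: [0.001, 0.996, -0.092, 0.001]
contact_force: [0.4, 0.3, -1.8]
gripper_width: 0.498
```

```bash
python3 st.py 59.9 13.9 12 -10.7; python3 snap.py b2 side
```

```text
t 19.1 pos [58.97 14.09 18.47] yaw -10.6 F [ 0.4  0.3 -1.8] w 0.498 q [-0.14  0.42 -0.26  1.76  0.13  0.97 -2.21]
need cm [ 0.93 -0.19 -6.47] turn [ 0.1  0.1 -0.1]
[0.58969122 0.14092703 0.18470324] [-0.14  0.42 -0.26  1.76  0.13  0.97 -2.21]
```

View pics/b2_side.png

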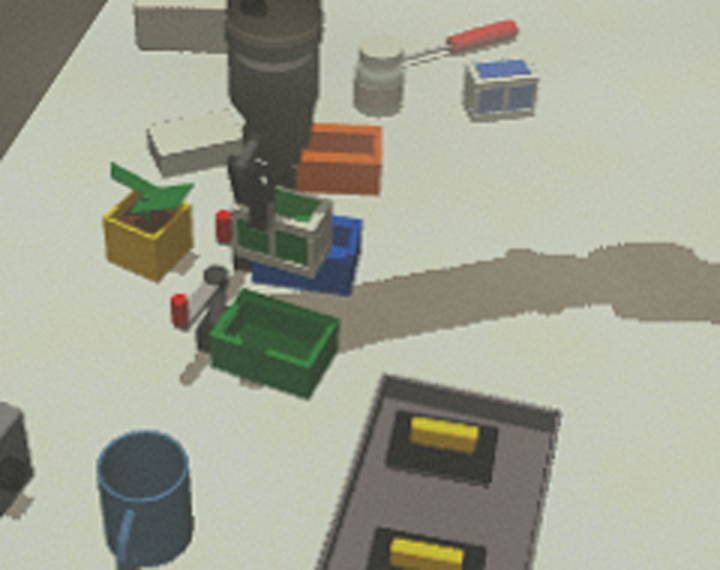

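send_rows(motion="0.9 -0.2 -1 0 0 0 1;0 0 -3 0 0 0 1;0 0 -2.5 0 0 0 1;0 0 -1 0 0 0 1;0 0 0 0 0 0 1")

```text
t: 19.57
eef_pos: [0.5943, 0.1335, 0.107]
tool_rot: [0.003, 0.996, -0.093, -0.001]
contact_force: [-0.0, 0.1, -1.5]
gripper_width: 0.5
```

```bash
python3 st.py 59.9 13.9 10 -10.7; python3 snap.py b3 side
```

```text
t 19.57 pos [59.43 13.35 10.7 ] yaw -10.6 F [-0.   0.1 -1.5] w 0.5 q [-0.15  0.52 -0.24  1.81  0.17  0.83 -2.22]
need cm [ 0.47  0.55 -0.7 ] turn [ 0.3 -0.1 -0.1]
[0.59430845 0.13354824 0.1069599 ] [-0.15  0.52 -0.24  1.81  0.17  0.83 -2.22]
```

View pics/b3_side.png

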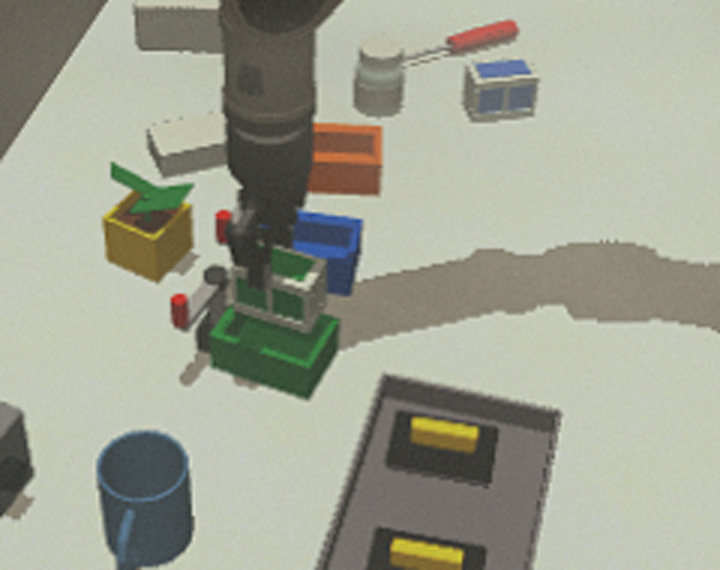

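send_rows(motion="0.5 0.5 -0.4 0.3 0 0 1;0 0.1 -0.2 0 0 0 1;0 0 0 0 0 0 1")

```text
t: 19.87
eef_pos: [0.6012, 0.1394, 0.1046]
tool_rot: [-0.0, 0.996, -0.093, 0.001]
contact_force: [-0.5, 0.6, -2.6]
gripper_width: 0.5
```

```bash
cat > held.py <<'E'
# overlay predicted held cartridge + dock on the side view: args dock, offx(mm along cart x of TCP from cart centre), tcp height over cart bottom (cm)
from fits import *
import sys,pickle
E=pickle.load(open("est2.pkl","rb")); o=get_obs(); q=o['tool_rot']; yaw=2*np.arctan2(q[2],q[1]); ox=float(sys.argv[2])/1e3; h=float(sys.argv[3])/100
p=o['eef_pos']; c=(p[0]-ox*np.cos(yaw),p[1]-ox*np.sin(yaw),yaw); z=p[2]-h; d=E['dock_'+sys.argv[1]]
print('cart',np.round(c,4),'z',round(z,4),'dock',d.round(4))
w=[(box(c,.08,.044,z+.06,z+.06),(0,0,255)),(box(c,.08,.044,z,z),(0,255,255)),(box(d,.086,.05,.045,.045),(255,255,0)),(box(d,.104,.072,.045,.045),(255,0,255))]
u,v=proj('side',[d[0],d[1],.08])[0].astype(int)
overlay(read_camera('side'),'side',w,"pics/"+sys.argv[4]+".png",(u-50,v-45,u+60,v+45),6)
E
python3 st.py 59.9 13.9 10 -10.7; python3 held.py green 8.4 4.5 h1
```

```text
t 19.87 pos [60.12 13.94 10.46] yaw -10.7 F [-0.5  0.6 -2.6] w 0.5 q [-0.15  0.53 -0.24  1.79  0.16  0.83 -2.23]
need cm [-0.22 -0.04 -0.46] turn [-0.   0.1  0. ]
cart [ 0.5929  0.141  -0.1869] z 0.0596 dock [ 0.591   0.1402 -0.1869]
```

View pics/h1.png

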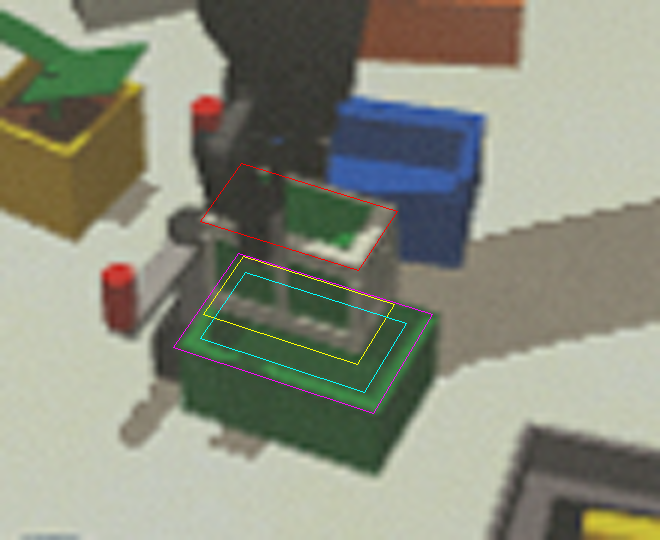

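send_rows(motion="-0.3 0.1 -0.5 0 0 0 1;0 0 -0.6 0 0 0 1;0 0 -0.5 0 0 0 1;0 0 -0.4 0 0 0 1;0 0 0 0 0 0 1")

```text
t: 20.33
eef_pos: [0.5991, 0.1412, 0.0853]
tool_rot: [-0.001, 0.996, -0.093, 0.003]
contact_force: [-0.0, 0.5, -1.3]
gripper_width: 0.5
```

```bash
python3 st.py 59.7 14 10 -10.7; python3 held.py green 8.4 4.5 h2
```

```text
t 20.33 pos [59.91 14.12  8.53] yaw -10.7 F [-0.   0.5 -1.3] w 0.5 q [-0.16  0.56 -0.23  1.81  0.17  0.79 -2.24]
need cm [-0.21 -0.12  1.47] turn [-0.1  0.3 -0. ]
cart [ 0.5908  0.1428 -0.1866] z 0.0403 dock [ 0.591   0.1402 -0.1869]
```

View pics/h2.png

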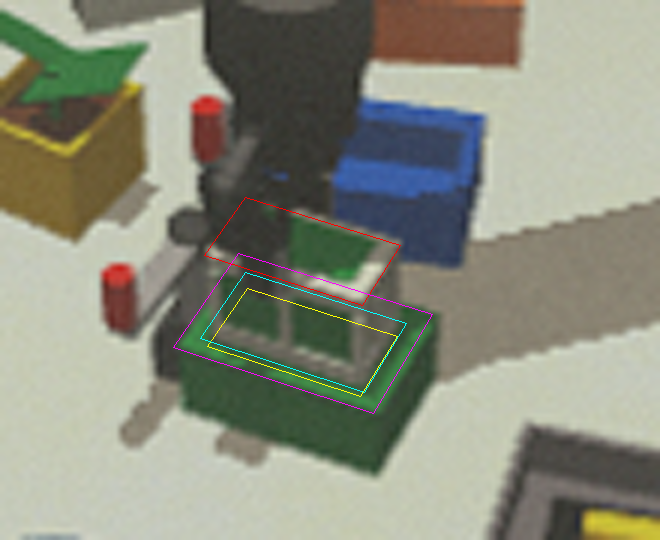

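send_rows(motion="0 0 -0.6 0 0 0 1;0 0 -0.5 0 0 0 1;0 0 -0.5 0 0 0 1;0 0 0 0 0 0 1")

```text
t: 20.72
eef_pos: [0.599, 0.1413, 0.068]
tool_rot: [-0.001, 0.996, -0.093, 0.003]
contact_force: [-0.5, 0.4, -2.2]
gripper_width: 0.496
```

```bash
python3 st.py 59.7 14 5.7 -10.7; python3 held.py green 8.4 4.5 h3
```

```text
t 20.72 pos [59.9  14.13  6.8 ] yaw -10.7 F [-0.5  0.4 -2.2] w 0.496 q [-0.16  0.58 -0.23  1.82  0.18  0.76 -2.24]
need cm [-0.2  -0.13 -1.1 ] turn [-0.1  0.3 -0. ]
cart [ 0.5908  0.1429 -0.1867] z 0.023 dock [ 0.591   0.1402 -0.1869]
```

View pics/h3.png

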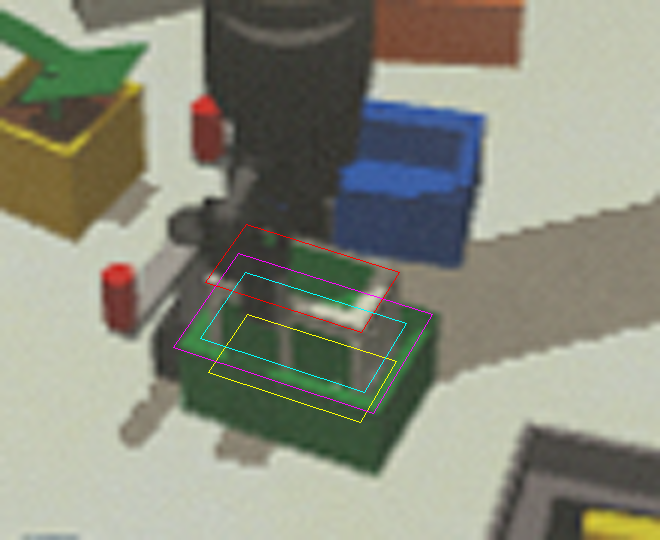

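Sliding in freely with no contact force. I continue down to home.

send_rows(motion="0 0 -0.5 0 0 0 1;0 0 -0.4 0 0 0 1;0 0 -0.4 0 0 0 1;0 0 -0.3 0 0 0 1")

```text
t: 21.1
eef_pos: [0.5999, 0.1417, 0.0561]
tool_rot: [-0.001, 0.996, -0.094, 0.003]
contact_force: [-20.2, -6.6, 53.3]
gripper_width: 0.499
```

```bash
python3 st.py 59.7 14 5.7 -10.7; python3 held.py green 8.4 4.5 h4
```

```text
t 21.1 pos [59.99 14.17  5.61] yaw -10.8 F [-20.2  -6.6  53.3] w 0.499 q [-0.17  0.6  -0.22  1.82  0.19  0.74 -2.25]
need cm [-0.29 -0.17  0.09] turn [-0.1  0.4  0.1]
cart [ 0.5916  0.1433 -0.1877] z 0.0111 dock [ 0.591   0.1402 -0.1869]
```

View pics/h4.png

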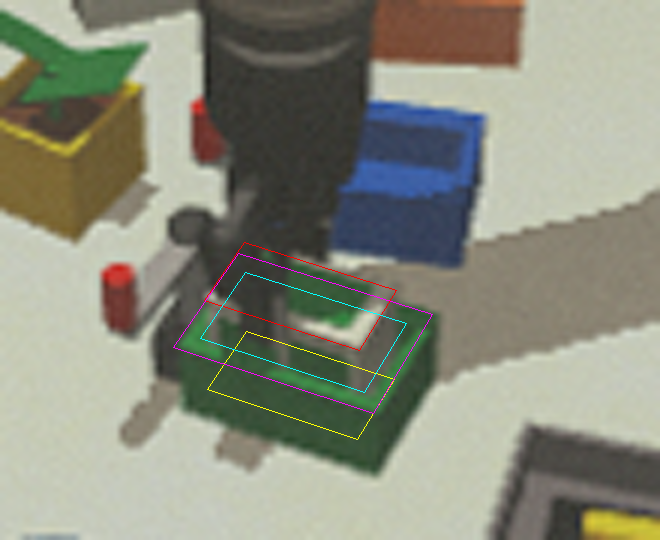

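send_rows(motion="0 0 0 0 0 0 1;0 0 0 0 0 0 0.25;0 0 0 0 0 0 0.25;0 0 0 0 0 0 0.25;0 0 2 0 0 0 0.25;0 0 4 0 0 0 0.25;0 0 4 0 0 0 0.25;0 0 0 0 0 0 0.25")

```text
t: 21.82
eef_pos: [0.5998, 0.1414, 0.1579]
tool_rot: [-0.001, 0.996, -0.094, 0.003]
contact_force: [1.8, 1.4, 1.6]
gripper_width: 0.749
```

```bash
python3 st.py 45 -25 20 23.7; python3 snap.py b5 side
```

```text
t 21.82 pos [59.98 14.14 15.79] yaw -10.7 F [1.8 1.4 1.6] w 0.749 q [-0.14  0.47 -0.25  1.76  0.14  0.93 -2.21]
need cm [-14.98 -39.14   4.21] turn [-0.1  0.3 34.4]
[0.59983901 0.1414296  0.15787938] [-0.14  0.47 -0.25  1.76  0.14  0.93 -2.21]
```

View pics/b5_side.png

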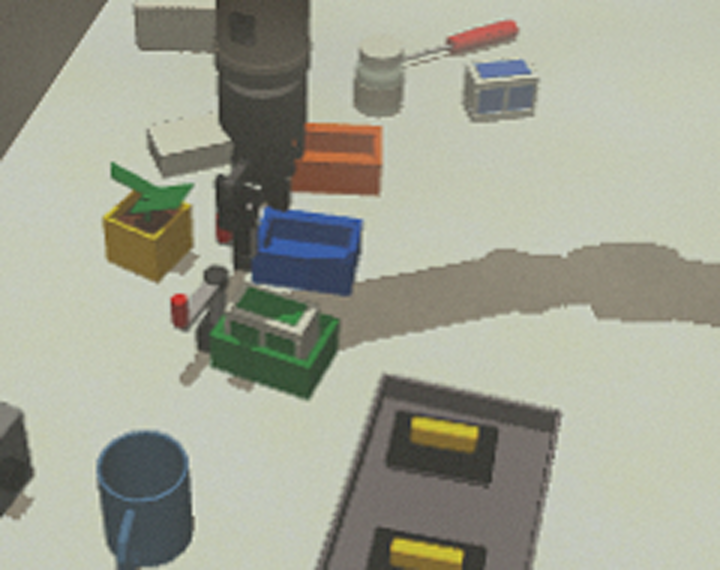

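send_rows(motion="-1 -1 4 0 0 0 0;-1 -3.5 1 0 0 6.5 0;-1 -4 0 0 0 6.5 0;-1 -4 0 0 0 6.5 0;-1 -4 0 0 0 6.5 0;-1 -4 0 0 0 6.5 0;-1 -4 0 0 0 2 0;-1 -2 0 0 0 0 0;0 0 0 0 0 0 0")

```text
t: 22.62
eef_pos: [0.514, -0.1234, 0.1945]
tool_rot: [-0.001, 0.976, 0.216, -0.002]
contact_force: [-0.6, -0.3, -0.2]
gripper_width: 1.002
```

```bash
python3 st.py; python3 cart.py green blue
```

```text
t 22.62 pos [ 51.4  -12.34  19.45] yaw 25.0 F [-0.6 -0.3 -0.2] w 1.002 q [ 0.37  0.3  -0.3   1.92  0.11  0.94 -1.12]
green [265.  208.1] 267 pose [ 0.5743  0.1102 -0.0145] deg -0.8 cost 132.9
green [258.6 202.4] 168 pose [ 0.5922  0.1431 -0.2037] deg -11.7 cost 2.6
blue [419.6 260.4] 180 pose [ 0.4244 -0.3333  0.4141] deg 23.7 cost 2.8
```

View pics/cart_top.png

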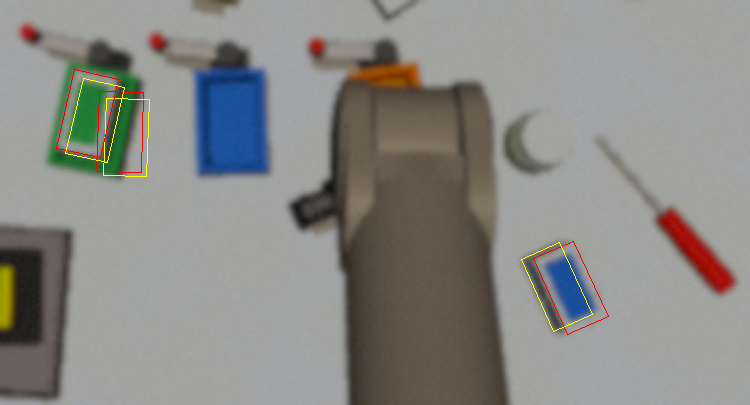

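send_rows(motion="-1.7 -4 0 0 0 -0.6 0;-1.7 -4 0 0 0 -0.6 0;-1.7 -4 0 0 0 0 0;-1.7 -4 -1 0 0 0 0;-1.7 -4 -3 0 0 0 0;-0.3 -0.8 -3 0 0 0 0;0 0 0 0 0 0 0")

```text
t: 23.3
eef_pos: [0.44, -0.3077, 0.1284]
tool_rot: [-0.002, 0.975, 0.221, 0.005]
contact_force: [-0.5, 1.6, -1.2]
gripper_width: 1.002
```

```bash
python3 st.py 42.4 -33.3 4 23.7
```

```text
t 23.3 pos [ 44.   -30.77  12.84] yaw 25.6 F [-0.5  1.6 -1.2] w 1.002 q [ 0.67  0.39 -0.2   1.97  0.09  0.79 -0.71]
need cm [-1.6  -2.53 -8.84] turn [-0.4  0.5 -1.9]
```

send_rows(motion="-1.5 -2.4 0 -0.4 0.5 -1.9 0;-0.3 -0.5 -1 0 0 0 0;0 0 -2 0 0 0 0;0 0 -1 0 0 0 0;0 0 0 0 0 0 0")

```text
t: 23.72
eef_pos: [0.4309, -0.3284, 0.0887]
tool_rot: [-0.002, 0.977, 0.211, 0.002]
contact_force: [-0.2, 0.9, 0.3]
gripper_width: 0.998
```

```bash
python3 st.py 42.4 -33.3 4 23.7
```

```text
t 23.72 pos [ 43.09 -32.84   8.87] yaw 24.4 F [-0.2  0.9  0.3] w 0.998 q [ 0.68  0.45 -0.18  1.98  0.11  0.71 -0.71]
need cm [-0.69 -0.46 -4.87] turn [-0.2  0.2 -0.7]
```

send_rows(motion="-0.9 -0.6 0 0 0 -0.7 0;-0.2 -0.1 -1.4 0 0 0 0;-0.1 0 -1.4 0 0 0 0;-0.1 0 -1.2 0 0 0 0;-0.1 0 -0.4 0 0 0 0;-0.1 0 0 0 0 0 0")

```text
t: 24.22
eef_pos: [0.4217, -0.3322, 0.0493]
tool_rot: [0.0, 0.978, 0.209, 0.006]
contact_force: [-0.2, -0.7, 0.5]
gripper_width: 0.996
```

```bash
python3 st.py 42.4 -33.3 4 23.7
```

```text
t 24.22 pos [ 42.17 -33.22   4.93] yaw 24.1 F [-0.2 -0.7  0.5] w 0.996 q [ 0.69  0.5  -0.17  2.02  0.13  0.62 -0.71]
need cm [ 0.23 -0.08 -0.93] turn [-0.1  0.7 -0.4]
```

send_rows(motion="0 0 -0.7 0 0.7 -0.4 0;0 0 -0.3 0 0 0 0.1;0 0 0 0 0 0 0.4;0 0 0 0 0 0 0.7;0 0 0 0 0 0 1;0 0 0 0 0 0 1;0 0 0 0 0 0 1", newtons=60)

```text
t: 24.8
eef_pos: [0.4238, -0.3326, 0.0422]
tool_rot: [0.0, 0.979, 0.206, 0.001]
contact_force: [-0.2, 0.2, -1.5]
gripper_width: 0.5
```

```bash
python3 st.py 42.4 -33.3 4 23.7
```

```text
t 24.8 pos [ 42.38 -33.26   4.22] yaw 23.7 F [-0.2  0.2 -1.5] w 0.5 q [ 0.68  0.52 -0.16  2.02  0.14  0.61 -0.73]
need cm [ 0.02 -0.04 -0.22] turn [ 0.   0.1 -0. ]
```

send_rows(motion="0 0 1 0 0 0 1;0 0 3 0 0 0 1;0 0 4 0 0 0 1;0 0 4 0 0 0 1;1 2 2 0 0 0 1;1.8 3.6 0 0 0 -5 1;1.8 3.6 0 0 0 -5 1;1.8 3.6 0 0 0 -5 1;1.8 3.6 0 0 0 -5 1;1.8 3.6 0 0 0 0 1;1.8 3.6 0 0 0 0 1;1.8 3.6 0 0 0 0 1;1.8 3.6 0 0 0 0 1;1 2 0 0 0 0 1;0 0 0 0 0 0 1")

```text
t: 26.05
eef_pos: [0.5848, 0.0101, 0.1999]
tool_rot: [-0.001, 1.0, 0.017, 0.004]
contact_force: [0.2, 0.4, -2.5]
gripper_width: 0.497
```

```bash
python3 st.py 59 0.2 10.5 3.6
python3 - <<'E'
from fits import *
im=read_camera('top'); M=masks(im)['green']; n,l,st,ce=cv2.connectedComponentsWithStats(M.astype(np.uint8))
for j in range(1,n):
    if np.hypot(*(ce[j]-[258.6,202.4]))<5 and st[j,4]>90:
        for z in (.072,.076): print(z,fitlabel(l==j,ce[j],z,-.19,[.056],[.026])[:2])
E
```

```text
t 26.05 pos [58.48  1.01 19.99] yaw 2.0 F [ 0.2  0.4 -2.5] w 0.497 q [ 0.1   0.37 -0.28  1.8   0.12  0.98 -1.77]
need cm [ 0.52 -0.81 -9.49] turn [-0.2  0.4  1.6]
0.072 (array([ 0.59125409,  0.14128902, -0.20046576]), np.float64(2.8629305362701416))
0.076 (array([ 0.5906798 ,  0.1408639 , -0.19946293]), np.float64(2.878824472427368))
```

send_rows(motion="0.5 -0.7 -2 0 0.4 1.6 1;0 0 -3.5 0 0 0 1;0 0 -2.5 0 0 0 1;0 0 -1 0 0 0 1;0 0 0 0 0 0 1")

```text
t: 26.52
eef_pos: [0.5883, -0.0051, 0.1107]
tool_rot: [0.001, 1.0, 0.03, 0.002]
contact_force: [-0.1, -0.8, -2.4]
gripper_width: 0.499
```

```bash
python3 st.py 59 0.3 10.5 3.6
```

```text
t 26.52 pos [58.83 -0.51 11.07] yaw 3.4 F [-0.1 -0.8 -2.4] w 0.499 q [ 0.1   0.49 -0.26  1.86  0.17  0.81 -1.76]
need cm [ 0.17  0.81 -0.57] turn [0.1 0.2 0.2]
```

send_rows(motion="0.2 0.7 -0.4 0 0 0 1;0 0.1 -0.4 0 0 0 1;0 0 0 0 0 0 1")

```text
t: 26.77
eef_pos: [0.5908, 0.0006, 0.1046]
tool_rot: [0.002, 1.0, 0.027, 0.002]
contact_force: [0.2, 0.4, -1.7]
gripper_width: 0.499
```

```bash
python3 st.py 59 0.3 9.9 3.6; python3 held.py blue 0 4.2 h5
```

```text
t 26.77 pos [59.08  0.06 10.46] yaw 3.1 F [ 0.2  0.4 -1.7] w 0.499 q [ 0.09  0.5  -0.25  1.86  0.17  0.8  -1.77]
need cm [-0.08  0.24 -0.56] turn [0.2 0.3 0.5]
cart [0.5908 0.0006 0.0549] z 0.0626 dock [0.59   0.0019 0.0632]
```

View pics/h5.png

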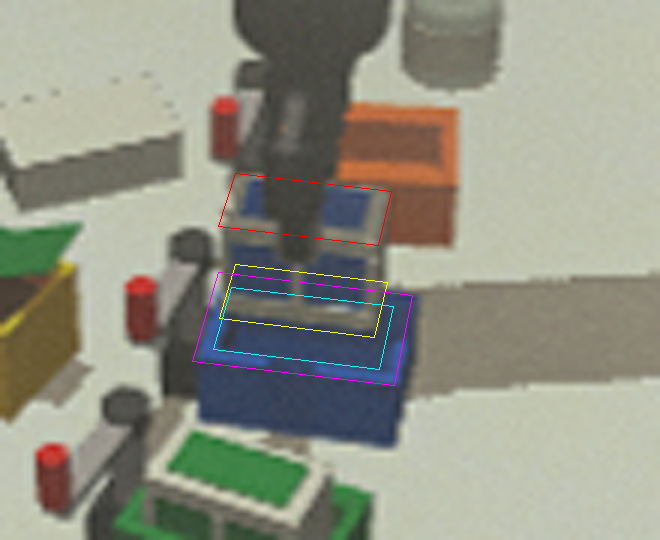

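send_rows(motion="-0.1 0.4 -0.4 0 0.3 0.5 1;0 0.1 -0.6 0 0 0 1;0 0 -0.6 0 0 0 1;0 0 -0.5 0 0 0 1;0 0 0 0 0 0 1")

```text
t: 27.23
eef_pos: [0.5933, 0.0073, 0.0868]
tool_rot: [0.002, 0.999, 0.033, 0.004]
contact_force: [-2.6, -1.0, 6.4]
gripper_width: 0.501
```

```bash
python3 st.py 59 0.4 8.2 3.6; python3 held.py blue 0 4.2 h6
```

```text
t 27.23 pos [59.33  0.73  8.68] yaw 3.8 F [-2.6 -1.   6.4] w 0.501 q [ 0.07  0.52 -0.25  1.87  0.19  0.77 -1.79]
need cm [-0.33 -0.33 -0.48] turn [ 0.2  0.4 -0.2]
cart [0.5933 0.0073 0.0657] z 0.0448 dock [0.59   0.0019 0.0632]
```

View pics/h6.png

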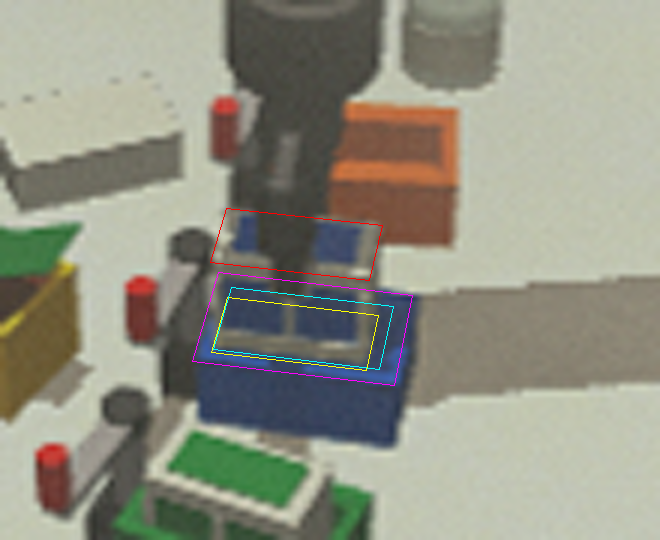

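send_rows(motion="-0.4 -0.3 0.2 0 0.3 0 1;-0.1 -0.1 0 0 0 0 1;0 0 0 0 0 0 1")

```text
t: 27.53
eef_pos: [0.5876, 0.0029, 0.0882]
tool_rot: [0.002, 0.999, 0.033, 0.001]
contact_force: [0.4, 0.4, -1.3]
gripper_width: 0.501
```

send_rows(motion="0 0 -0.5 0 0 0 1;0 0 -0.5 0 0 0 1;0 0 -0.5 0 0 0 1;0 0 0 0 0 0 1")

```text
t: 27.87
eef_pos: [0.587, 0.0024, 0.0709]
tool_rot: [0.002, 0.999, 0.033, 0.0]
contact_force: [-0.6, -0.6, -2.3]
gripper_width: 0.5
```

```bash
python3 st.py 59 0.4 5.4 3.6; python3 held.py blue 0 4.2 h7
```

```text
t 27.87 pos [58.7   0.24  7.09] yaw 3.7 F [-0.6 -0.6 -2.3] w 0.5 q [ 0.08  0.54 -0.25  1.88  0.19  0.74 -1.78]
need cm [ 0.3   0.16 -1.69] turn [ 0.2  0.  -0.1]
cart [0.587  0.0024 0.0654] z 0.0289 dock [0.59   0.0019 0.0632]
```

View pics/h7.png

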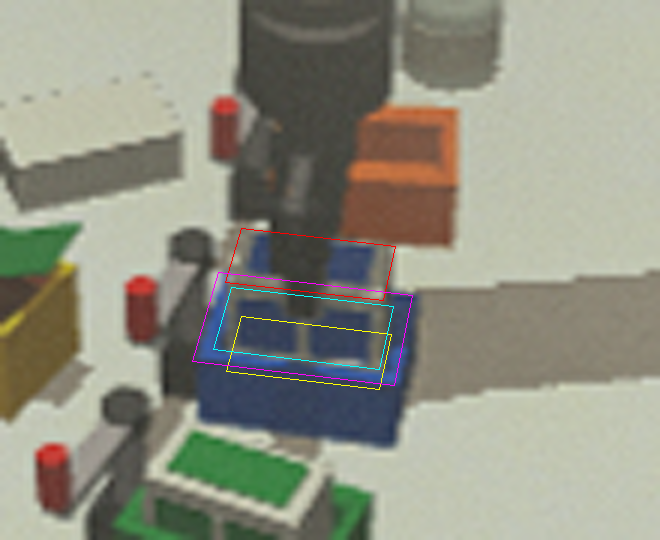

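In the pocket with no contact force. I continue down to the floor.

send_rows(motion="0 0 -0.6 0 0 0 1;0 0 -0.5 0 0 0 1;0 0 -0.5 0 0 0 1;0 0 -0.3 0 0 0 1")

```text
t: 28.25
eef_pos: [0.5881, 0.0027, 0.0536]
tool_rot: [0.002, 0.999, 0.032, 0.001]
contact_force: [-20.1, -3.0, 59.4]
gripper_width: 0.498
```

```bash
python3 st.py 59 0.4 5.4 3.6
```

```text
t 28.25 pos [58.81  0.27  5.36] yaw 3.7 F [-20.1  -3.   59.4] w 0.498 q [ 0.07  0.57 -0.24  1.89  0.2   0.71 -1.79]
need cm [0.19 0.13 0.04] turn [ 0.2  0.1 -0.1]
```

send_rows(motion="0 0 0 0 0 0 1;0 0 0 0 0 0 0.25;0 0 0 0 0 0 0.25;0 0 0 0 0 0 0.25;0 0 2 0 0 0 0.25;0 0 4 0 0 0 0.25;0 0 4 0 0 0 0.25;-4 0 3 0 0 0 1;-4 0 0 0 0 0 1;-4 0 0 0 0 0 1;0 0 0 0 0 0 1")

```text
t: 29.17
eef_pos: [0.4721, 0.0034, 0.1807]
tool_rot: [0.002, 0.999, 0.033, 0.0]
contact_force: [-2.0, -0.5, -1.1]
gripper_width: 0.189
```

```bash
python3 st.py
python3 - <<'E'
from fits import *
im=read_camera('top'); ims=read_camera('side'); cv2.imwrite('pics/c1_raw.png',im[:,:,::-1])
M=masks(im)
n,l,st,ce=cv2.connectedComponentsWithStats(M['red'].astype(np.uint8))
print([(ce[j].round(1),back('top',ce[j],.113)[:2].round(4)) for j in range(1,n) if st[j,4]>5])
for c,uv in (('top',(290,150)),('top',(300,165)),('top',(314,150)),('top',(301,150))): print(uv,back(c,uv,.06).round(3),back(c,uv,.1).round(3))
for nme,P in (('green',.19),('blue',.06)):
    n,l,st,ce=cv2.connectedComponentsWithStats(M[nme].astype(np.uint8))
    for j in range(1,n):
        if 90<st[j,4]<280 and ce[j][1]>190 : print(nme,ce[j].round(1),[fitlabel(l==j,ce[j],z,0.06 if nme=='blue' else -.19,[.056],[.026])[:2] for z in (.072,)])
overlay(im,'top',[],"pics/c1_top.png",(220,120,420,240),4); overlay(ims,'side',[],"pics/c1_side.png",(230,150,390,290),5)
E
```

```text
t 29.17 pos [47.21  0.34 18.07] yaw 3.7 F [-2.  -0.5 -1.1] w 0.189 q [ 0.13  0.22 -0.31  2.06  0.09  0.87 -1.74]
[(array([239.2, 175.5]), array([0.663 , 0.1933])), (array([282.1, 178.7]), array([0.655 , 0.0703])), (array([335.2, 180.3]), array([ 0.6516, -0.0822])), (array([461.7, 248.5]), array([ 0.4596, -0.4405]))]
(290, 150) [0.752 0.053 0.06 ] [0.742 0.05  0.1  ]
(300, 165) [0.706 0.022 0.06 ] [0.698 0.02  0.1  ]
(314, 150) [ 0.753 -0.02   0.06 ] [ 0.743 -0.02   0.1  ]
(301, 150) [0.752 0.019 0.06 ] [0.743 0.018 0.1  ]
green [265. 208.] [(array([ 0.55894866,  0.1139147 , -0.32900661]), np.float64(117.3784408569336))]
green [258.6 202.4] [(array([ 0.59103685,  0.1414298 , -0.19688686]), np.float64(2.7060275077819824))]
blue [306.6 198.9] [(array([ 0.6602533 ,  0.06232832, -0.62271605]), np.float64(125.57215881347656))]
blue [306.  203.2] [(array([0.58993192, 0.00202756, 0.02839952]), np.float64(3.467776298522949))]
```

View pics/c1_top.png

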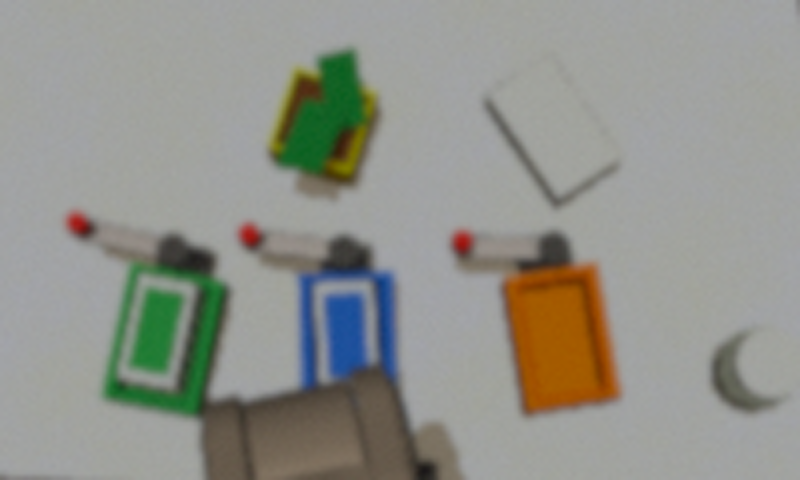

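View pics/c1_side.png

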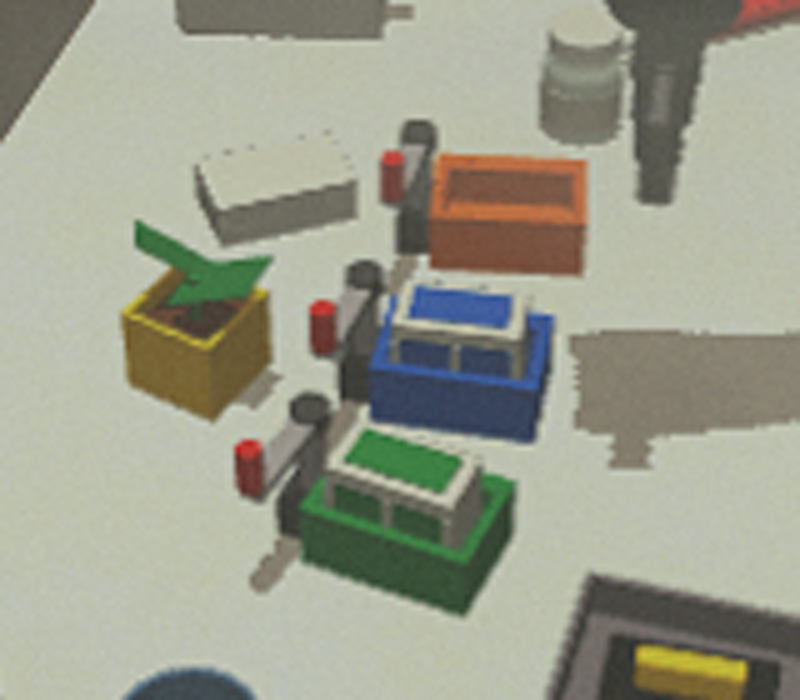

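Both cartridges are home; their labels fit at the height of a seated top. Now I shut the levers, blue first, pushing from behind its knob.

send_rows(motion="3.5 1 0 0 0 -1 1;4 1.3 0 0 0 -1 1;4 1.4 0 0 0 0 1;4 1.4 0 0 0 0 1;4 1.4 0 0 0 0 1;1.5 1 0 0 0 0 1;0 0 0 0 0 0 1")

```text
t: 29.85
eef_pos: [0.6956, 0.0778, 0.1776]
tool_rot: [0.002, 1.0, 0.011, 0.004]
contact_force: [-1.0, -0.0, 0.2]
gripper_width: 0.003
```

```bash
python3 st.py 68.6 8 9.4 2
```

```text
t 29.85 pos [69.56  7.78 17.76] yaw 1.3 F [-1.  -0.   0.2] w 0.003 q [-0.02  0.58 -0.27  1.53  0.17  1.05 -1.88]
need cm [-0.96  0.22 -8.36] turn [0.2 0.5 0.7]
```

send_rows(motion="-0.8 0.2 0 0 0.5 0.7 1;-0.2 0 -2 0 0 0 1;-0.1 0 -2 0 0 0 1;0 0 -1 0 0 0 1;0 0 0 0 0 0 1")

```text
t: 30.27
eef_pos: [0.6841, 0.0797, 0.1234]
tool_rot: [0.002, 1.0, 0.018, -0.002]
contact_force: [-0.8, -0.8, -0.3]
gripper_width: 0.002
```

```bash
python3 st.py 68.5 8 9.4 2
```

```text
t 30.27 pos [68.41  7.97 12.34] yaw 2.1 F [-0.8 -0.8 -0.3] w 0.002 q [-0.03  0.62 -0.26  1.59  0.19  0.96 -1.89]
need cm [ 0.09  0.03 -2.94] turn [ 0.2 -0.2 -0.1]
```

send_rows(motion="0.1 0 -1.2 0 0 0 1;0 0 -1 0 0 0 1;0 0 -0.5 0 0 0 1;0 0 0 0 0 0 1")

```text
t: 30.6
eef_pos: [0.6847, 0.0782, 0.0955]
tool_rot: [0.002, 1.0, 0.018, -0.001]
contact_force: [-0.7, 0.6, -0.3]
gripper_width: -0.002
```

```bash
python3 st.py 68.5 8 9.4 2; python3 snap.py c2 side
```

```text
t 30.6 pos [68.47  7.82  9.55] yaw 2.0 F [-0.7  0.6 -0.3] w -0.002 q [-0.03  0.65 -0.26  1.61  0.2   0.91 -1.9 ]
need cm [ 0.03  0.18 -0.15] turn [ 0.2 -0.1 -0. ]
[0.68467903 0.07821848 0.09545847] [-0.03  0.65 -0.26  1.61  0.2   0.91 -1.9 ]
```

View pics/c2_side.png

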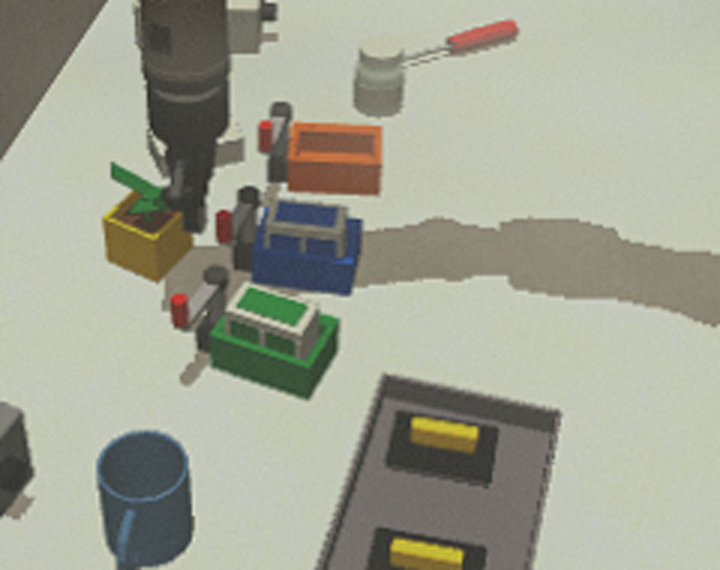

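send_rows(motion="-0.8 0 0 0 0 0 1;-0.8 0 0 0 0 0 1;-0.8 0 0 0 0 0 1;-0.8 -0.2 0 0 0 0 1;-0.8 -0.3 0 0 0 0 1;-0.8 -0.4 0 0 0 0 1;-0.8 -0.4 0 0 0 0 1;-0.7 -0.4 0 0 0 0 1;0 0 0 0 0 0 1")

```text
t: 31.4
eef_pos: [0.6171, 0.06, 0.0996]
tool_rot: [0.002, 1.0, 0.018, 0.003]
contact_force: [0.2, -0.2, -0.0]
gripper_width: 0.002
```

```bash
python3 st.py 62.1 6 9.4 2; python3 snap.py c3 side
```

```text
t 31.4 pos [61.71  6.    9.96] yaw 2.1 F [ 0.2 -0.2 -0. ] w 0.002 q [ 0.    0.55 -0.27  1.79  0.2   0.83 -1.9 ]
need cm [ 0.39  0.   -0.56] turn [ 0.2  0.3 -0.1]
[0.61708199 0.05997903 0.09962272] [ 0.    0.55 -0.27  1.79  0.2   0.83 -1.9 ]
```

View pics/c3_side.png

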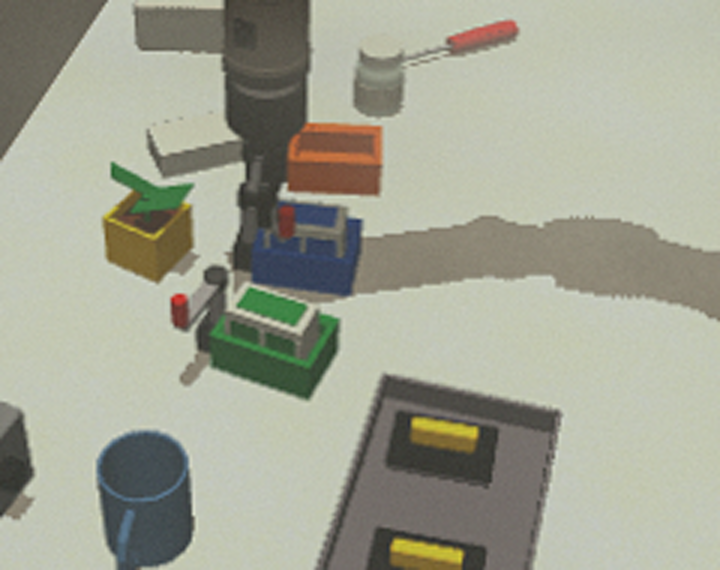

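send_rows(motion="0.4 0.5 -0.4 0 0 0 1;0.3 1.2 0 0 0 0 1;0 1.2 0 0 0 0 1;-0.8 0 0 0 0 0 1;-1 0 0 0 0 0 1;-0.8 0 0 0 0 0 1;0 0 0 0 0 0 1")

```text
t: 32.03
eef_pos: [0.5967, 0.0954, 0.0944]
tool_rot: [0.001, 1.0, 0.019, 0.002]
contact_force: [-0.3, -0.4, -0.1]
gripper_width: -0.001
```

```bash
python3 st.py 59.3 8.6 9.4 2; python3 snap.py c4 side
```

```text
t 32.03 pos [59.67  9.54  9.44] yaw 2.2 F [-0.3 -0.4 -0.1] w -0.001 q [-0.05  0.53 -0.28  1.83  0.2   0.8  -1.96]
need cm [-0.37 -0.94 -0.04] turn [ 0.1  0.2 -0.2]
[0.59672432 0.09544301 0.09435621] [-0.05  0.53 -0.28  1.83  0.2   0.8  -1.96]
```

View pics/c4_side.png

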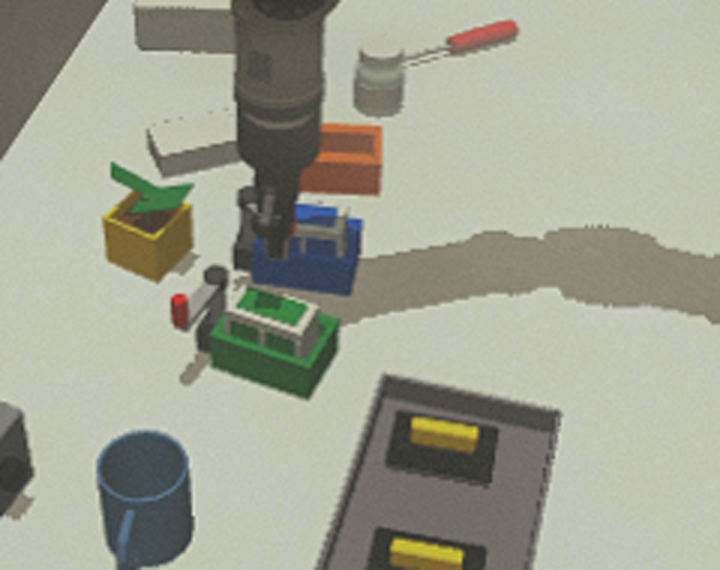

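send_rows(motion="-0.2 -0.9 0 0 0 0 1;-0.2 -0.9 0 0 0 0 1;-0.2 -0.9 0 0 0 0 1;-0.1 -0.9 0 0 0 0 1;-0.1 -0.9 0 0 0 0 1;-0.1 -0.8 0 0 0 0 1;0 -0.6 0 0 0 0 1;0 0 0 0 0 0 1")

```text
t: 32.75
eef_pos: [0.5828, 0.0311, 0.0941]
tool_rot: [-0.001, 1.0, 0.018, -0.002]
contact_force: [-0.3, -0.2, 0.3]
gripper_width: -0.002
```

```bash
python3 st.py 58.5 2.4 9.4 2; python3 snap.py c5 side
```

```text
t 32.75 pos [58.28  3.11  9.41] yaw 2.1 F [-0.3 -0.2  0.3] w -0.002 q [ 0.05  0.51 -0.28  1.88  0.19  0.79 -1.86]
need cm [ 0.22 -0.71 -0.01] turn [-0.1 -0.2 -0.1]
[0.582809   0.03106246 0.09414675] [ 0.05  0.51 -0.28  1.88  0.19  0.79 -1.86]
```

View pics/c5_side.png

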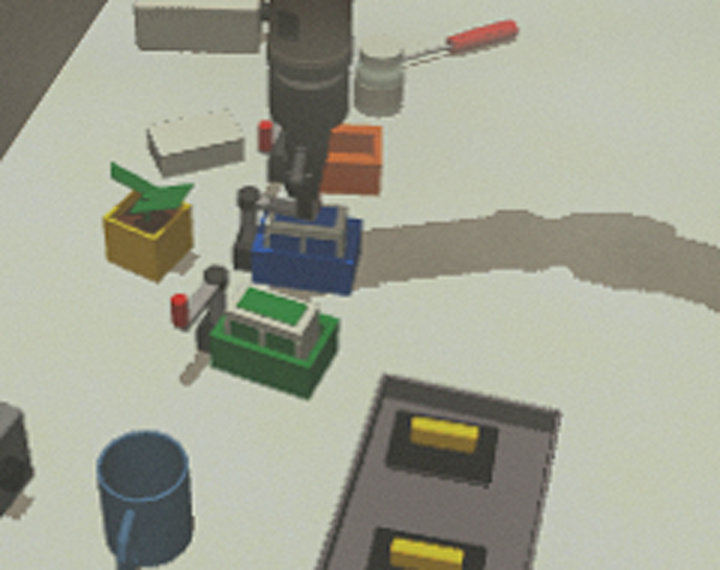

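Nearly shut. I push slowly until the stop answers.

send_rows(motion="0.1 -0.4 0 0 0 0 1;0 -0.4 0 0 0 0 1;0 -0.3 0 0 0 0 1")

```text
t: 33.05
eef_pos: [0.5848, 0.0232, 0.0945]
tool_rot: [-0.003, 1.0, 0.019, -0.001]
contact_force: [-3.3, 12.6, -1.2]
gripper_width: -0.001
```

send_rows(motion="0 -0.3 0 0 0 0 1;0 -0.3 0 0 0 0 1")

```text
t: 33.22
eef_pos: [0.5847, 0.0237, 0.0946]
tool_rot: [-0.007, 1.0, 0.021, -0.001]
contact_force: [-0.9, 6.3, -1.0]
gripper_width: -0.001
```

send_rows(motion="0 1 0 0 0 0 1;0 0.8 2 0 0 0 1;0.5 1 3.5 0 0 0 1;2.5 3.5 1 0 0 0 1;2.8 3.5 0 0 0 0 1;2.8 3.5 0 0 0 0 1;2 3 0 0 0 0 1;0 0 0 0 0 0 1")

```text
t: 33.88
eef_pos: [0.6914, 0.1893, 0.1641]
tool_rot: [-0.006, 1.0, 0.018, 0.001]
contact_force: [-0.7, 1.1, 0.2]
gripper_width: 0.002
```

```bash
python3 st.py 69.3 19.7 9.4 0; python3 dockfit.py | grep blue
```

```text
t 33.88 pos [69.14 18.93 16.41] yaw 2.1 F [-0.7  1.1  0.2] w 0.002 q [-0.16  0.62 -0.29  1.49  0.18  1.05 -2.02]
need cm [ 0.16  0.77 -7.01] turn [-0.6  0.1 -2.1]Traceback (most recent call last):
  File "dockfit.py", line 10, in <module>
    js.sort(key=lambda j:abs(np.linalg.norm(back('top',ce[j],.113)[:2]-piv)-.068)); k=back('top',ce[js[0]],.113)[:2]
                                                                                                    ~~^^^
IndexError: list index out of range
```

send_rows(motion="0.3 0.7 -0.5 -0.6 0 -3 1;0 0.1 -2 0 0 -3 1;0 0 -2 0 0 0 1;0 0 -1 0 0 0 1;0 0 -0.7 0 0 0 1;0 0 0 0 0 0 1")

```text
t: 34.48
eef_pos: [0.6928, 0.1829, 0.0998]
tool_rot: [0.006, 0.999, -0.042, 0.001]
contact_force: [-0.4, 0.3, 0.3]
gripper_width: 0.005
```

```bash
python3 st.py 69.3 19.7 9.4 -4; python3 snap.py c6 side
```

```text
t 34.48 pos [69.28 18.29  9.98] yaw -4.8 F [-0.4  0.3  0.3] w 0.005 q [-0.19  0.68 -0.24  1.53  0.2   0.95 -2.15]
need cm [ 0.02  1.41 -0.58] turn [0.7 0.1 0.8]
[0.69275011 0.18287961 0.09982451] [-0.19  0.68 -0.24  1.53  0.2   0.95 -2.15]
```

View pics/c6_side.png

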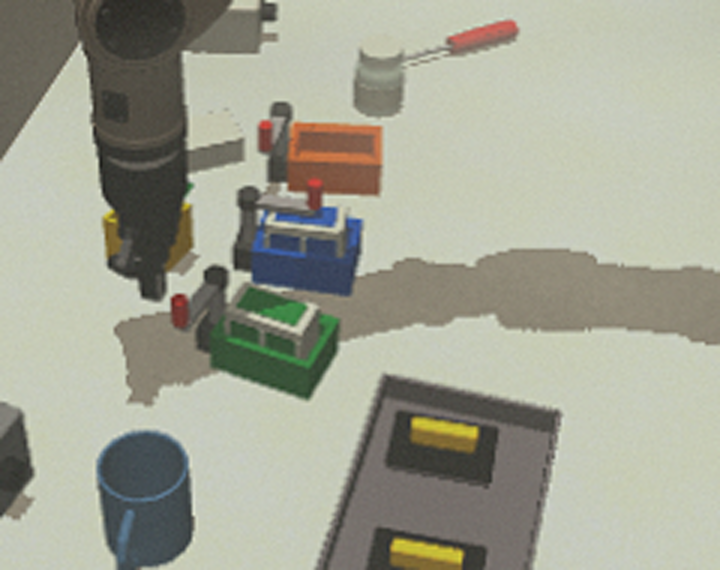

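send_rows(motion="0 1.3 -0.4 0.5 0 0 1;0 0.1 -0.1 0 0 0 1;0 0 0 0 0 0 1")

```text
t: 34.78
eef_pos: [0.6948, 0.1971, 0.0979]
tool_rot: [0.001, 0.999, -0.043, 0.003]
contact_force: [1.4, -1.5, -0.1]
gripper_width: 0.002
```

send_rows(motion="-0.8 0 0 0 0 0 1;-0.8 0 0 0 0 0 1;-0.8 0 0 0 0 0 1;-0.8 0 0 0 0 0 1;-0.8 -0.1 0 0 0 0 1;-0.8 -0.2 0 0 0 0 1;-0.8 -0.2 0 0 0 0 1;0 0 0 0 0 0 1")

```text
t: 35.45
eef_pos: [0.6339, 0.1927, 0.1008]
tool_rot: [-0.0, 0.999, -0.042, 0.005]
contact_force: [-0.6, -0.4, 0.4]
gripper_width: 0.003
```

```bash
python3 st.py 63.4 19 9.4 -4; python3 snap.py c7 side
```

```text
t 35.45 pos [63.39 19.27 10.08] yaw -4.8 F [-0.6 -0.4  0.4] w 0.003 q [-0.21  0.6  -0.26  1.69  0.2   0.87 -2.2 ]
need cm [ 0.01 -0.27 -0.68] turn [-0.   0.6  0.8]
[0.6338669  0.192681   0.10078708] [-0.21  0.6  -0.26  1.69  0.2   0.87 -2.2 ]
```

View pics/c7_side.png

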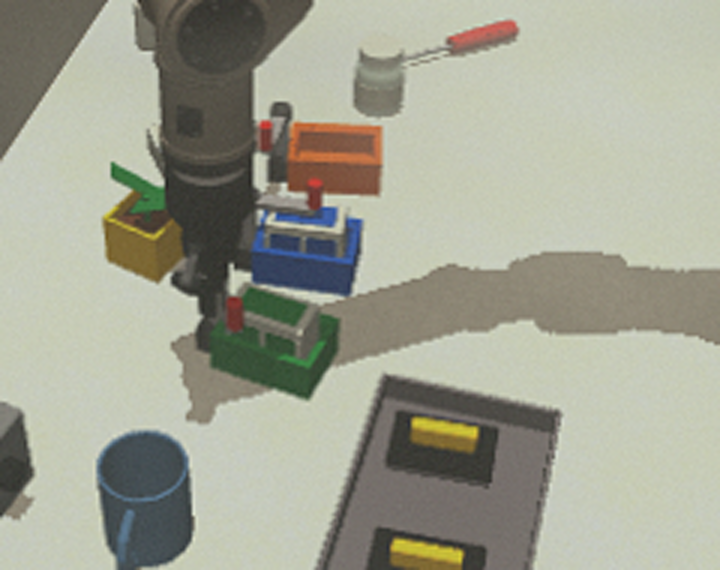

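send_rows(motion="0.4 0.5 -0.5 0 0.5 0 1;0.3 1.2 0 0 0 0 1;0 1.2 0 0 0 0 1;-0.9 0 0 0 0 0 1;-1 0 0 0 0 0 1;-0.8 0 0 0 0 0 1;0 0 0 0 0 0 1")

```text
t: 36.08
eef_pos: [0.6126, 0.2274, 0.0943]
tool_rot: [-0.001, 0.999, -0.041, -0.0]
contact_force: [-1.0, -0.8, -0.4]
gripper_width: -0.0
```

```bash
python3 st.py 61 22.2 9.4 -4.8; python3 snap.py c8 side
```

```text
t 36.08 pos [61.26 22.74  9.43] yaw -4.8 F [-1.  -0.8 -0.4] w -0.0 q [-0.26  0.6  -0.26  1.7   0.19  0.86 -2.26]
need cm [-0.26 -0.54 -0.03] turn [-0.1 -0.  -0. ]
[0.61264435 0.22737583 0.09430003] [-0.26  0.6  -0.26  1.7   0.19  0.86 -2.26]
```

View pics/c8_side.png

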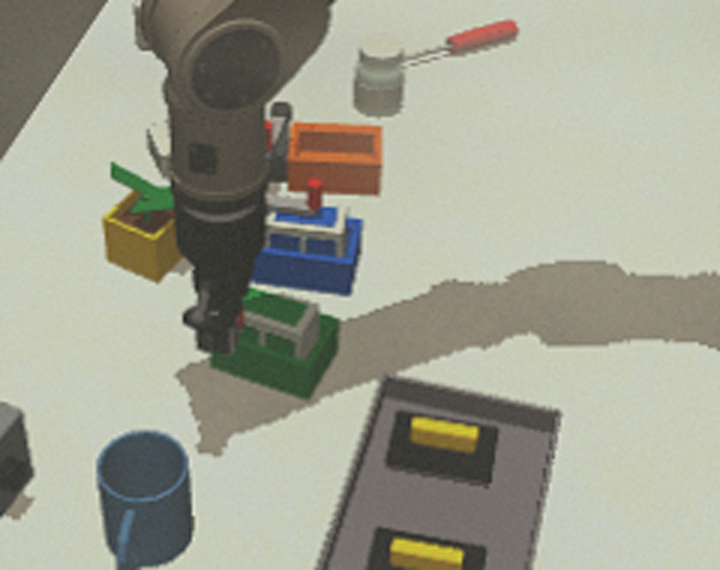

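send_rows(motion="-0.4 -0.9 0 0 0 0 1;-0.4 -0.9 0 0 0 0 1;-0.4 -0.9 0 0 0 0 1;-0.4 -0.9 0 0 0 0 1;-0.3 -0.9 0 0 0 0 1;-0.2 -0.8 0 0 0 0 1;-0.2 -0.5 0 0 0 0 1;0 0 0 0 0 0 1")

```text
t: 36.8
eef_pos: [0.5753, 0.1784, 0.095]
tool_rot: [-0.009, 0.999, -0.037, -0.008]
contact_force: [-0.3, 0.6, -0.1]
gripper_width: 0.006
```

send_rows(motion="-0.1 -0.4 0 0 0 0 1;0 -0.4 0 0 0 0 1;0 -0.3 0 0 0 0 1")

```text
t: 37.05
eef_pos: [0.5705, 0.1675, 0.0949]
tool_rot: [-0.01, 0.999, -0.037, -0.011]
contact_force: [-5.1, 2.7, 4.3]
gripper_width: -0.002
```

```bash
python3 st.py 58.7 16.3 9.4 -4.8; python3 snap.py c9 side
```

```text
t 37.05 pos [57.05 16.75  9.49] yaw -4.3 F [-5.1  2.7  4.3] w -0.002 q [-0.16  0.53 -0.29  1.84  0.16  0.81 -2.17]
need cm [ 1.65 -0.45 -0.09] turn [-1.2 -1.3 -0.5]
[0.57048323 0.16752275 0.09490105] [-0.16  0.53 -0.29  1.84  0.16  0.81 -2.17]
```

View pics/c9_side.png

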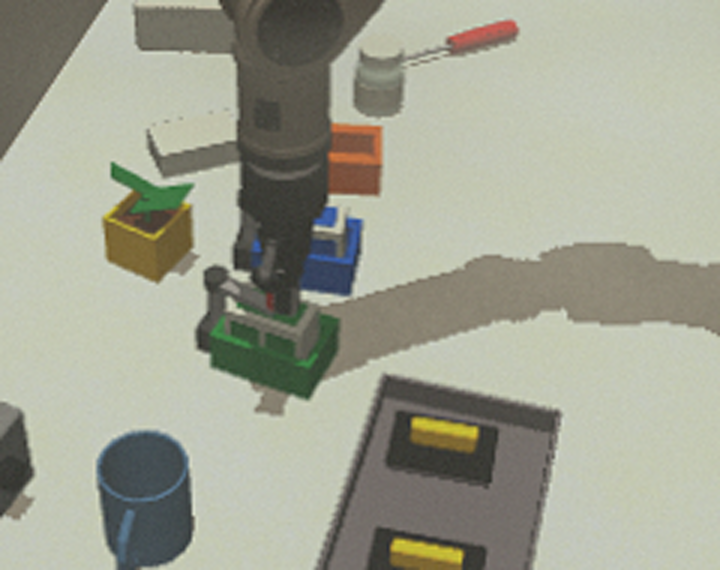

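send_rows(motion="-0.2 0.8 0 0 0 0 1;0 1 0 -1 -1 0 1;0 0.8 0 0 0 0 1;0.9 0.2 0 0 0 0 1;0.9 0 0 0 0 0 1;0.4 0 0 0 0 0 1;0 0 0 0 0 0 1")

```text
t: 37.68
eef_pos: [0.5958, 0.1912, 0.0953]
tool_rot: [0.0, 0.999, -0.04, -0.0]
contact_force: [-0.1, -0.6, 0.3]
gripper_width: 0.005
```

```bash
python3 st.py 59 19 9.4 -4.8; python3 snap.py d1 side
```

```text
t 37.68 pos [59.58 19.12  9.53] yaw -4.6 F [-0.1 -0.6  0.3] w 0.005 q [-0.21  0.56 -0.27  1.77  0.19  0.83 -2.22]
need cm [-0.58 -0.12 -0.13] turn [-0.  -0.1 -0.2]
[0.59580564 0.19118382 0.09525518] [-0.21  0.56 -0.27  1.77  0.19  0.83 -2.22]
```

View pics/d1_side.png

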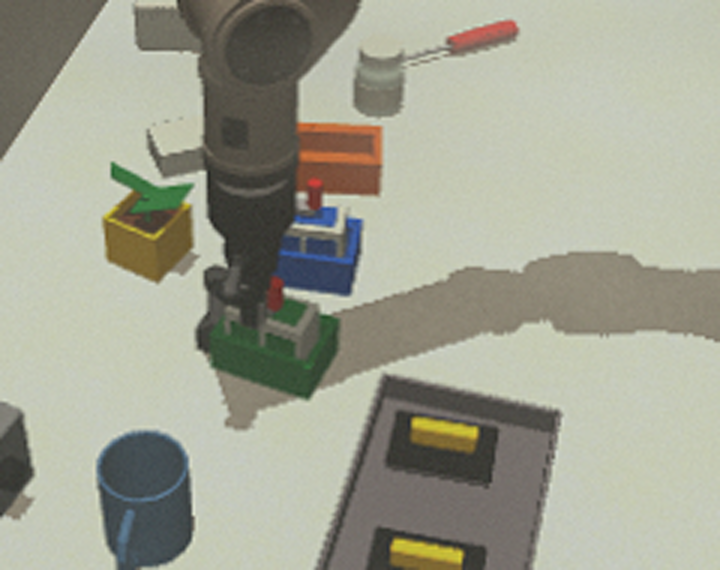

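```bash
python3 -c "
from fits import *
im=read_camera('side');M=masks(im)['red']
n,l,st,ce=cv2.connectedComponentsWithStats(M.astype(np.uint8))
for j in range(1,n):
    if st[j,4]>4: print(ce[j].round(1),st[j,4],back('side',ce[j],.103).round(4))
print(proj('side',[[.585,.141,.116],[.585,.141,.1],[.59,.155,.116]]).round(1))"
```

```text
[324.6 200.7] 15 [ 0.584  -0.0145  0.103 ]
[311.9 234.1] 8 [0.5859 0.14   0.103 ]
[[312.1 231. ]
 [312.1 235.2]
 [309.1 234. ]]
```

send_rows(motion="-0.4 -0.6 0 0 0 0 1;-0.1 -0.6 0 0 0 0 1;0 -0.6 0 0 0 0 1;0 -0.4 0 0 0 0 1")

```text
t: 38.12
eef_pos: [0.5879, 0.167, 0.0946]
tool_rot: [0.0, 0.999, -0.04, -0.002]
contact_force: [-0.9, 1.2, -1.0]
gripper_width: 0.0
```

send_rows(motion="0 -0.3 0 0 0 0 1;0 -0.3 0 0 0 0 1;0 -0.3 0 0 0 0 1")

```text
t: 38.37
eef_pos: [0.5875, 0.1635, 0.095]
tool_rot: [-0.005, 0.999, -0.039, -0.001]
contact_force: [2.6, 8.3, -6.1]
gripper_width: 0.003
```

send_rows(motion="0 -0.4 0 0 0 0 1;0 -0.3 0 0 0 0 1")

```text
t: 38.53
eef_pos: [0.5875, 0.1638, 0.0951]
tool_rot: [-0.01, 0.999, -0.037, 0.0]
contact_force: [1.6, 6.4, -4.7]
gripper_width: 0.0
```

send_rows(motion="0.2 1 0 0 0 0 1;0 0.8 2 0 0 0 1;0 0 3.5 0 0 0 1;0.6 -3.8 1 0 0 4 1;0.8 -4 0 0 0 4 1;0.8 -4 0 0 0 4 1;0.8 -4 0 0 0 0 1;0.8 -4 0 0 0 0 1;0.8 -4 0 0 0 0 1;0.8 -2 0 0 0 0 1;0 0 0 0 0 0 1")

```text
t: 39.45
eef_pos: [0.6436, -0.0814, 0.1662]
tool_rot: [-0.008, 0.997, 0.079, 0.001]
contact_force: [0.2, 0.4, -0.4]
gripper_width: -0.002
```

```bash
python3 st.py 68.3 -7.7 9.4 8; python3 snap.py d2 side
```

```text
t 39.45 pos [64.36 -8.14 16.62] yaw 9.0 F [ 0.2  0.4 -0.4] w -0.002 q [ 0.25  0.52 -0.29  1.67  0.15  0.98 -1.5 ]
need cm [ 3.94  0.44 -7.22] turn [-0.9  0.  -1. ]
[ 0.64360331 -0.08144694  0.16618575] [ 0.25  0.52 -0.29  1.67  0.15  0.98 -1.5 ]
```

View pics/d2_side.png

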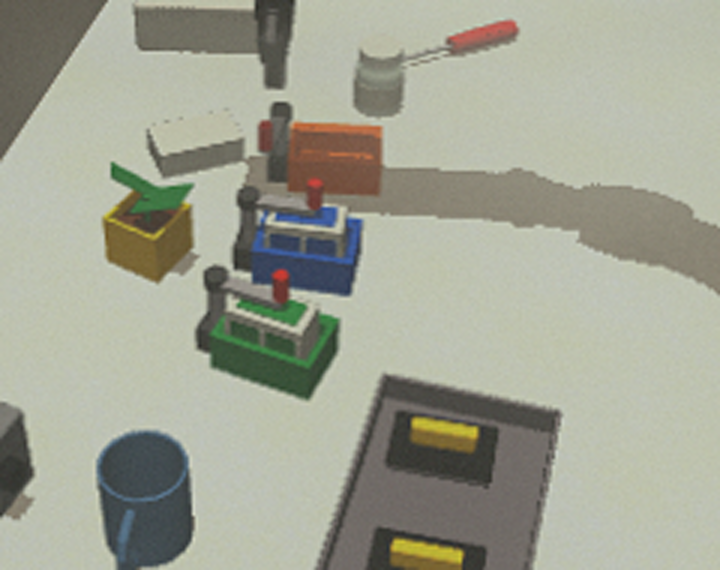

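send_rows(motion="2 0.3 0 -0.9 0 0 1;1.8 0.2 0 0 0 0 1;0 0 -1.5 0 0 0 1;0 0 -2 0 0 0 1;0 0 -1.5 0 0 0 1;0 0 0 0 0 0 1")

```text
t: 40.0
eef_pos: [0.6826, -0.0644, 0.1161]
tool_rot: [-0.001, 0.997, 0.083, 0.001]
contact_force: [-0.2, 1.0, -0.6]
gripper_width: 0.002
```

```bash
python3 st.py 68.3 -7.7 9.4 8
```

```text
t 40.0 pos [68.26 -6.44 11.61] yaw 9.5 F [-0.2  1.  -0.6] w 0.002 q [ 0.19  0.62 -0.27  1.61  0.19  0.94 -1.55]
need cm [ 0.04 -1.26 -2.21] turn [-0.2  0.1 -1.5]
```

send_rows(motion="0.1 -1.2 -0.3 0 0 0 1;0 -0.1 -1 0 0 0 1;0 0 -0.7 0 0 0 1;0 0 0 0 0 0 1")

```text
t: 40.33
eef_pos: [0.6841, -0.0742, 0.0965]
tool_rot: [-0.002, 0.996, 0.085, 0.001]
contact_force: [-0.7, 0.3, 0.0]
gripper_width: -0.002
```

```bash
python3 st.py 68.3 -7.7 9.4 8; python3 snap.py d3 side
```

```text
t 40.33 pos [68.41 -7.42  9.65] yaw 9.8 F [-0.7  0.3  0. ] w -0.002 q [ 0.2   0.65 -0.27  1.61  0.2   0.91 -1.54]
need cm [-0.11 -0.28 -0.25] turn [-0.2  0.1 -1.8]
[ 0.68413085 -0.0741562   0.0964887 ] [ 0.2   0.65 -0.27  1.61  0.2   0.91 -1.54]
```

View pics/d3_side.png

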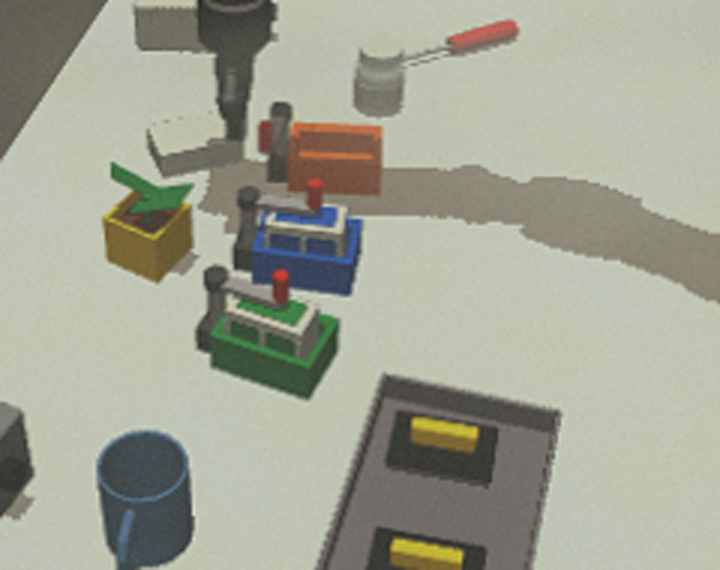

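send_rows(motion="-0.8 -0.2 0 0 0 0 1;-0.8 -0.2 0 0 0 0 1;-0.8 -0.3 0 0 0 0 1;-0.8 -0.3 0 0 0 0 1;-0.8 -0.4 0 0 0 0 1;-0.8 -0.5 0 0 0 0 1;-0.8 -0.5 0 0 0 0 1;-0.6 -0.4 0 0 0 0 1;0 0 0 0 0 0 1")

```text
t: 41.13
eef_pos: [0.6172, -0.1052, 0.1005]
tool_rot: [-0.002, 0.996, 0.085, 0.005]
contact_force: [0.0, 0.1, 0.1]
gripper_width: 0.001
```

```bash
python3 st.py 61.9 -10.3 9.4 8; python3 snap.py d4 side
```

```text
t 41.13 pos [ 61.72 -10.52  10.05] yaw 9.7 F [0.  0.1 0.1] w 0.001 q [ 0.28  0.55 -0.28  1.78  0.19  0.83 -1.49]
need cm [ 0.18  0.22 -0.65] turn [-0.2  0.5 -1.7]
[ 0.61722238 -0.10520555  0.10049126] [ 0.28  0.55 -0.28  1.78  0.19  0.83 -1.49]
```

View pics/d4_side.png

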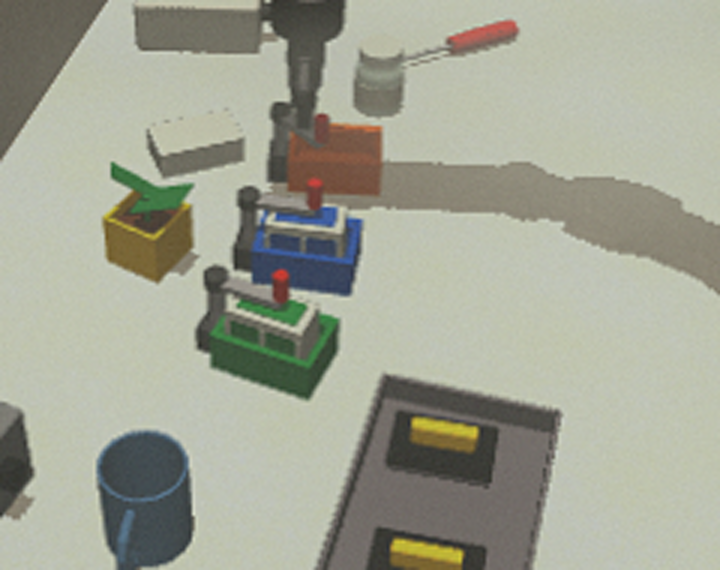

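send_rows(motion="0.4 0.5 -0.4 0 0.5 0 1;0.3 1.2 -0.1 0 0 0 1;0 1.2 0 0 0 0 1;-0.8 0 0 0 0 0 1;-1 0 0 0 0 0 1;-0.4 0 0 0 0 0 1;0 0 0 0 0 0 1")

```text
t: 41.77
eef_pos: [0.601, -0.0689, 0.094]
tool_rot: [-0.003, 0.996, 0.087, -0.001]
contact_force: [-0.4, -0.1, 0.1]
gripper_width: -0.0
```

```bash
python3 st.py 59.8 -7.5 9.4 8; python3 snap.py d5 side
```

```text
t 41.77 pos [60.1  -6.89  9.4 ] yaw 10.0 F [-0.4 -0.1  0.1] w -0.0 q [ 0.23  0.54 -0.29  1.82  0.19  0.81 -1.55]
need cm [-0.3  -0.61  0.  ] turn [-0.4 -0.2 -2. ]
[ 0.60103799 -0.068889    0.09395615] [ 0.23  0.54 -0.29  1.82  0.19  0.81 -1.55]
```

View pics/d5_side.png

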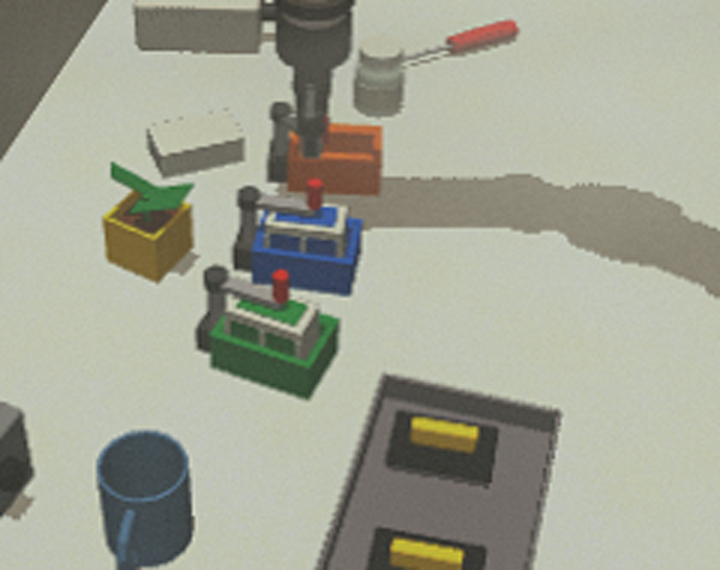

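send_rows(motion="0 -0.9 0 0 0 0 1;0 -0.9 0 0 0 0 1;-0.1 -0.9 0 0 0 0 1;-0.1 -0.9 0 0 0 0 1;-0.1 -0.9 0 0 0 0 1;-0.1 -0.8 0 0 0 0 1;0 -0.5 0 0 0 0 1;0 0 0 0 0 0 1")

```text
t: 42.48
eef_pos: [0.5964, -0.1354, 0.0942]
tool_rot: [-0.003, 0.996, 0.085, -0.001]
contact_force: [0.5, 0.6, -0.3]
gripper_width: -0.0
```

send_rows(motion="0 -0.3 0 0 0 0 1;0 -0.3 0 0 0 0 1;0 -0.3 0 0 0 0 1")

```text
t: 42.73
eef_pos: [0.5977, -0.1429, 0.0944]
tool_rot: [-0.005, 0.996, 0.085, 0.0]
contact_force: [2.4, 5.8, -0.4]
gripper_width: -0.003
```

```bash
python3 st.py 59 -13.9 9.4 8; python3 snap.py d6 side
```

```text
t 42.73 pos [ 59.77 -14.29   9.44] yaw 9.8 F [ 2.4  5.8 -0.4] w -0.003 q [ 0.35  0.55 -0.28  1.8   0.18  0.82 -1.42]
need cm [-0.77  0.39 -0.04] turn [-0.5 -0.  -1.8]
[ 0.5976608  -0.14285816  0.09443276] [ 0.35  0.55 -0.28  1.8   0.18  0.82 -1.42]
```

View pics/d6_side.png

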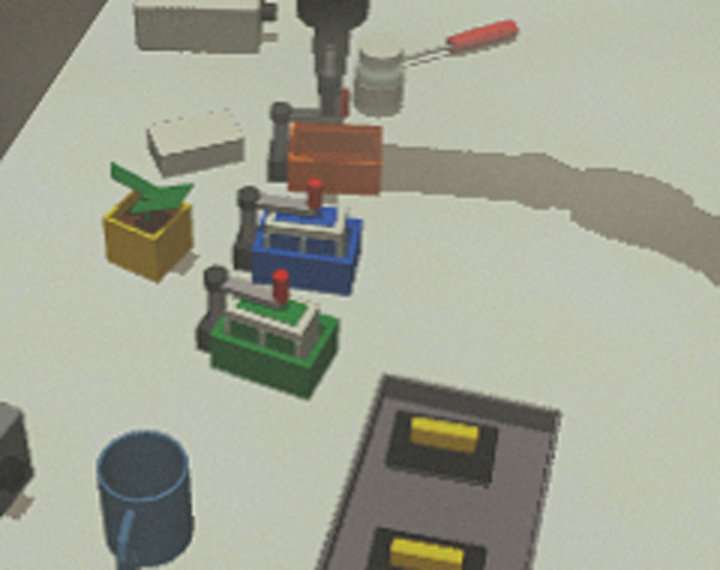

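send_rows(motion="0 0.5 0 0 0 0 1;-0.8 0.3 0 0 0 0 1;0 -0.5 0 0 0 0 1;0 -0.4 0 0 0 0 1;0 -0.4 0 0 0 0 1;0 -0.4 0 0 0 0 1")

```text
t: 43.28
eef_pos: [0.5894, -0.1382, 0.0946]
tool_rot: [-0.011, 0.996, 0.091, 0.001]
contact_force: [-0.4, 9.3, 1.6]
gripper_width: -0.003
```

send_rows(motion="0 -0.4 0 0 0 0 1;0 -0.4 0 0 0 0 1")

```text
t: 43.45
eef_pos: [0.5893, -0.1381, 0.0947]
tool_rot: [-0.016, 0.995, 0.094, 0.0]
contact_force: [0.2, 10.6, 1.8]
gripper_width: -0.004
```

send_rows(motion="0 1 0 0 0 0 1;0 0.6 1.5 0 0 0 1;0 0 3.5 0 0 0 1;0 0 3.5 0 0 0 1;-1.5 -3 2 0 0 0 1;-2 -4 0 0 0 0 1;-2 -4 0 0 0 0 1;-2 -4 0 0 0 0 1;-2 -4 0 0 0 0 1;-2 -4 0 0 0 0 1;0 -4 0 0 0 0 1;0 -3 0 0 0 0 1;0 0 0 0 0 0 1")

```text
t: 44.53
eef_pos: [0.4655, -0.418, 0.2064]
tool_rot: [-0.011, 0.995, 0.099, -0.003]
contact_force: [0.1, -0.2, 0.4]
gripper_width: -0.002
```

```bash
python3 st.py
python3 - <<'E'
from fits import *
import pickle
E=pickle.load(open("est2.pkl","rb"))
im=read_camera('top'); ims=read_camera('side')
for c,i,zz in (('top',im,.113),('side',ims,.103)):
    n,l,st,ce=cv2.connectedComponentsWithStats(masks(i)['red'].astype(np.uint8))
    for j in range(1,n):
        if st[j,4]>5:
            k=back(c,ce[j],zz)[:2]
            for d in ('green','blue','orange'):
                p=E['dock_'+d]; piv=p[:2]+.062*np.array([np.cos(p[2]),np.sin(p[2])])
                t,r=knobangle(piv,p[2],k)
                if r<.085: print(c,d,k.round(4),'ang',t.round(3),'r',r.round(4))
M=masks(im)
th=[]
for d in ('green','blue','orange'):
    p=E['dock_'+d]; piv=p[:2]+.062*np.array([np.cos(p[2]),np.sin(p[2])]); k=piv-.068*np.array([np.cos(p[2]),np.sin(p[2])])
    th+=[(box((*piv,p[2]),.068,.016,.086,.086,ox=-.034),(0,255,255)),(box((*k,p[2]),.012,.012,.086,.116),(255,0,255))]
    if d!='orange': th.append((box(p,.08,.044,.072,.072),(0,0,255)))
overlay(im,'top',th,"pics/e_top.png",(225,165,395,235),4.5); overlay(ims,'side',th,"pics/e_side.png",(270,160,360,270),5)
overlay(im,'top',[],"pics/e_all.png",(120,80,540,320),1.9)
E
```

```text
t 44.53 pos [ 46.55 -41.8   20.64] yaw 11.3 F [ 0.1 -0.2  0.4] w -0.002 q [ 0.8   0.44 -0.22  1.68  0.09  1.05 -0.82]
top orange [ 0.5855 -0.1592] ang 0.043 r 0.0699
top green [0.5823 0.1394] ang -0.033 r 0.0704
top blue [5.811e-01 2.000e-04] ang -0.016 r 0.071
side blue [ 0.5849 -0.016 ] ang -0.251 r 0.0705
side green [0.5853 0.1283] ang -0.192 r 0.0665
```

View pics/e_top.png

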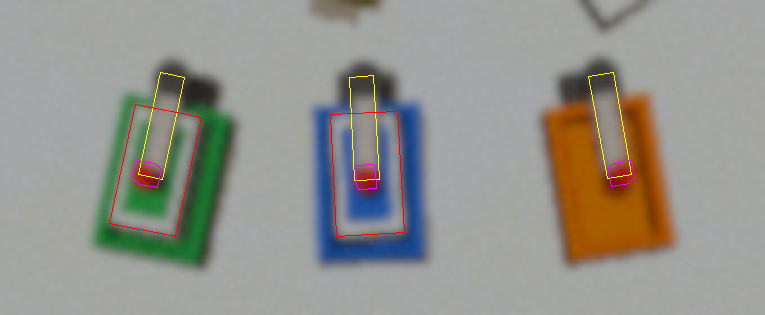

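View pics/e_side.png

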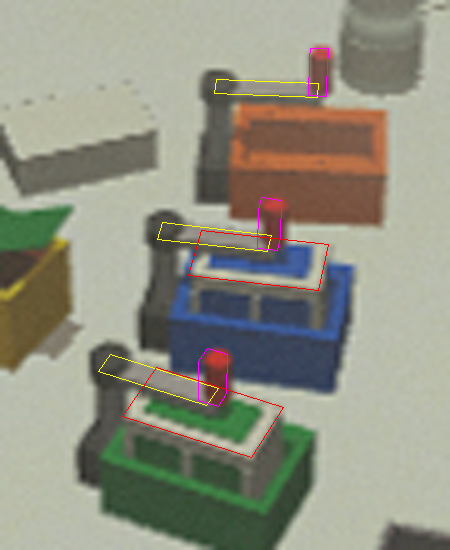

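View pics/e_all.png

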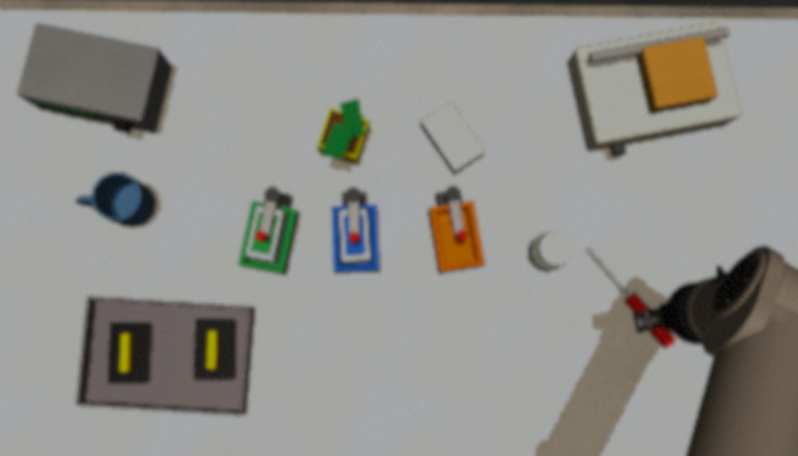

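```bash
python3 -c "
from station import *
print(hand_in()); print(get_obs()['t'])"
```

```text
the job is handed in; nothing more can be done
None
the job is handed in; nothing more can be done
```

I handed the job in at about 44.5 s with everything done, and every check but one agreed that it is right.

- **Covers:** I opened the orange lever to free its cover, then put the orange and green covers flat in the grey tray. The blue dock had none.
- **Cartridges:** The blue lever also had to be opened. The green and blue cartridges went home in their own docks, each pressed to the pocket floor with about 53–59 N. Their labels then fitted at the height of a seated cartridge. There was no orange cartridge, so that dock stays empty. The blue cartridge was knocked aside early on, so I measured it again before gripping it.
- **Levers:** All three are shut, each pushed until its stop answered with about 6–13 N. While closing green, the finger slipped off its knob once; I repositioned and pushed again to the stop.

**Last checks:** The top camera read the lever angles as green -0.03, blue -0.02 and orange +0.04 rad, within the roughly 2 mm calibration error. The hand was clear of everything, and the bystanders looked unmoved.

**Disagreement:** My side-camera angle readings came out at -0.19 (green) and -0.25 (blue), below the stop at 0, so I did not trust them. In the side overlay the knobs do line up with the shut position.

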